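# Set the swing fence to the pointer and gauge a tram body against the flip stop

### The job

Swing the aluminium fence by its black handle until it lines up with the red pointer, let go and make sure that it stays there: its friction hub springs back a little when released. Then, with the orange flip stop down, lay the wooden tram body upright along the fence, flush against its face and with one end touching the stop, ready for sawing. Finally flip the stop back up out of the way without disturbing the fence or the tram body, and leave the glue bottle, tin and screwdriver alone.

Things in the scene. Friction and masses are not known exactly. Their poses are not given: they have to be found in the camera images.
- board: Fixed plywood board, 310 x 320 x 18 mm, lying on the table. Its origin is on the table directly under the fence's pivot; the board's top is 18 mm above the origin. In its own frame it covers x -110 to 200 mm and y -65 to 255 mm. A black scale arc is drawn on it.
- fence: Aluminium fence bar 24 mm wide (x), swinging on the board about a vertical pivot. Origin: on the pivot axis, at the height of the board's top. y runs along the bar towards the handle (bar from y -23 to 213 mm), z is up; the bar's top is 24 mm above the board. Work face (robot's side): the plane x = -12 mm. It must be swung clockwise from above, handle end away from the robot, by 0.16 to 0.72 rad.
- fence_handle (a point): On the axis of the fence's black handle post (24 mm diameter, 24 to 74 mm above the board); 50 mm above the board, 198 mm from the pivot. Axes as the fence. The hub slips at about 1.4 N m (7 N here) and is springy (20 N m/rad): pushed past that, the fence springs back 0.05 to 0.1 rad when released, then stays. Smaller loads bend it only while they last. It can go 0.3 rad past any pointer setting.
- fence_seat (a point): Corner where the tram body belongs: on the board's top, in the work face, at the gauging side of the stop when down (x = -12, y = 46 mm in the fence's frame). Axes as the fence. A seated tram body reaches 120 mm from here towards the handle (+y) and 30 mm to the robot's side (-x): the middle of its underside is at x = -15, y = 60 mm from here.
- pointer_tip (a point): Tip of the flat red pointer that lies on the board, reaching out from under the pivot; 250 mm from the pivot. Its y axis runs from the pivot to the tip. The pointer cannot be pushed. The fence is right when its y axis has the same direction.
- stop (a joint): Orange flip stop, hinged on the fence about an axis along the bar, 19 mm behind its centre line (x = +19), y = 37 mm, 32 mm above the board. 0 = down: the arm (112 mm long, 18 wide, 10 thick) lies level across the fence, its nose bars the way along the work face. 1.9 rad = up: arm leaning back past the vertical, where it stays; brought forward past the vertical it falls down. Starts up.
- stop_tab (a point): In the middle of the stop's arm, 95 mm from its axis, 17 mm from its tip: pinch it here by its 18 mm wide sides (along the fence). When down it is 64 mm in front of the work face, 32 mm above the board; the nose (18 mm wide, 2 to 32 mm in front of the work face) then reaches down to 7 mm above the board. Turns with the stop.
- blank: Loose wooden tram body, 120 (x) x 30 (y) x 55 (z) mm, about 0.13 kg, with a red band and dark windows on both sides. Origin: middle of its underside. It starts upright on the table; both ends and both sides are alike.
- glue: Loose white glue bottle with blue cap, 56 mm diameter, 150 mm tall; bystander.
- tin: Loose green tin, 72 mm diameter, 90 mm tall; bystander.
- driver: Loose screwdriver lying on the table; bystander.
Not all that is in view belongs to the job. There is more than one size of the blank; the one meant has the size given above.

How it is judged (in metres and radians):
On the way, in this order (a step that is already met when the one before it is completed fails the run):
1. the fence, let go by the robot and at rest, is parallel to the red pointer within 0.025 rad (angle between the y axis of fence and the y axis of pointer_tip, either way round below 0.025 rad and contact force between the fingers and fence below 0.2 N and angular speed of fence below 0.05 rad/s), for 0.4 s.
2. with the stop down, the tram body stands upright on the board, its side within 4 mm of the fence face and its end within 4 mm of the stop, along the fence within 0.05 rad (value of joint stop below 0.1 rad and x of blank in the frame of fence_seat between -0.019 and -0.011 m and y of blank in the frame of fence_seat between 0.056 and 0.064 m and z of blank in the frame of fence_seat below 0.004 m and angle between blank's own z axis and vertical below 0.06 rad and angle between the x axis of blank and the y axis of fence, either way round below 0.05 rad), for 0.2 s.
At the end, for the whole second after the job is handed in: The fence is parallel to the red pointer within 0.025 rad, the stop is up (more than 1.5 rad), and the tram body rests upright on the board along the fence (within 0.05 rad), within 4 mm of the fence face and of the gauged position along the fence; everything at rest (angle between the y axis of fence and the y axis of pointer_tip, either way round below 0.025 rad and value of joint stop above 1.5 rad and x of blank in the frame of fence_seat between -0.019 and -0.011 m and y of blank in the frame of fence_seat between 0.056 and 0.064 m and z of blank in the frame of fence_seat below 0.004 m and angle between blank's own z axis and vertical below 0.06 rad and angle between the x axis of blank and the y axis of fence, either way round below 0.05 rad and linear speed of blank below 0.02 m/s and angular speed of fence below 0.05 rad/s); the robot touches nothing.
It fails at once if the glue bottle, tin or screwdriver is moved by more than 30 mm (distance of any of glue, tin, driver from where it was at the start of the episode above 0.03 m).
It also fails if it takes over 72 s, if anything falls off the work surface, if the arm or the gripper's body presses on something with over 40 N, if the wrist force passes 120 N, or if a joint passes its speed limit or range.

### The arm

A 6-joint arm with a two-finger parallel gripper is mounted at the origin on the work surface. World frame = base frame: x ahead of the robot, y to its left, z up, the work surface at z = 0. Lengths are in m, angles in degrees, forces in N, time in s.
With the tool pointing down it reaches from about 0.375 to 0.9 m from the base axis. Payload 3.1 kg.
Tool frame: the origin (TCP) lies between the finger pads; the fingertips stand 22 mm ahead of it and the grasp point (between the pads) lies 3 mm ahead of it; z points along the fingers, y is the line along which they close (so a half turn about z gives the same grasp; the last joint's range is limited). The gripper opens to 87 mm and grips with 3 to 60 N. Pads are 19 mm wide; open, the fingers measure 117 mm over their backs; the gripper's body (75 mm by 190 mm) begins 51 mm behind the grasp point.
Start: joints at [-82.133, 30.224, 82.088, -0, 67.689, -10.227], TCP at [0.194, -0.594, 0.245] pointing down, gripper open.
Joint ranges: [-176.69, 176.69], [-43.24, 126.21], [12.49, 139.97], [-82, 262], [0, 151.66], [-163.58, 163.58]. Speed limits (degrees/s): [159.86, 159.86, 180, 180, 180, 180].

### API

Orientations are given as a 3x3 rotation matrix whose columns are the frame's x, y, z axes.
In Python, from rig import read_state, camera, camera_params, hand_in gives the robot as it stands.
- The arm moves only by the shell command python3 -m inch 'ROWS' [FORCE]. ROWS is JSON, a list of rows, each an object of numbers: "hand": the closure, from 0 (fully open) to 1 (shut); "dx", "dy", "dz": the shift along the tool's x, y, z each as a share of 8 cm, from -1 to 1; "rx", "ry", "rz": the turn, a rotation vector about the tool's x, y, z each as a share of pi rad, from -1 to 1. In form: [{"hand": .., "dx": .., "dy": .., "dz": .., "rx": .., "ry": .., "rz": ..}, ...]. A call has exactly 10 rows; each row is the pose to reach, as a shift and turn from the pose commanded when the call began, along the tool's axes at that moment, turning the shorter way round; what a row does not reach only later rows make up. A row lasts 1/12 s, in which the tool goes at most 41.7 mm and 7.16 degrees, less where a joint would pass 70% of its speed; a pose out of reach is approached as far as the arm can. A call with a number of a shift or a turn outside -1 to 1 is refused whole. A call with a gripper value outside its range is refused whole. The fingers move at their own pace and stop on an object; FORCE is the grip in N (left out, the last holds). Time passes only in rows, so rows that repeat a pose let the fingers close, or fill a call up. It gives the time, the measured TCP pose, the force, the opening and the grip force at its end, in the units of the state.
- read_state(): the state, without advancing time (a new reading comes with each control period).
- camera(name): name is "scene" or "top" or "wrist"; returns (picture, depth): 384x512x3 uint8, blue, green, red; 384x512 float32, m along the optical axis (not along the pixel's ray), 0 where there is no reading.
- camera_params(name): a dict with "fovy" (degrees; the focal length in pixels is half the picture's height over the tangent of half this angle, whatever the lens; pixels are square), "cx", "cy" (the principal point, pixels), "k1" (the pictures are not rectified: a ray, as slopes to the right and down, at radius r is drawn at 1 + k1 r^2 times it, then the intrinsics apply), "world_from_camera" (4x4, takes a point from camera to world coordinates). Camera axes: x right, y up, looking along -z (the intrinsics and any distortion apply to the point x, -y, -z); pixel columns grow to the right and rows downward; lengths in m; the calibration is good to about 2 mm. A picture is of the moment at which its call begins: read the wrist's pose just before it. camera_params takes no time and is no camera call; for the wrist camera it gives the pose at the moment of the call.
- hand_in(): hands the job in; it is judged then, once.
The state is a dict: "clock": time; "q": joint angles; "joint_vel": joint speeds; "joint_torque": joint torques, N m; "eef_pos": TCP position; "orientation": TCP orientation; "contact_force": force on the tool from outside, world axes, zero at the start; "torque": the same for the moment, N m; "width": opening from 0.0 (shut) to 1.0 (fully open); "gripper_force": force on a finger pad.
Only numpy, scipy, OpenCV 4.12 (cv2) and the standard library are available. Lean on these libraries where they do the work, as an engineer would, in place of code of your own. Each camera call takes 0.05 s, during which the arm holds its last target. There are 200 camera calls.

## Working session

There is one attempt and no reset: what is moved stays moved. The work goes in short steps, Python scripts to look and compute and a shell command to move; the robot and the scene stay as the last step left them, time stands still between calls to the robot, and variables do not carry over. Pictures are saved under pics/ and viewed, at most 10 in all, crops included, and the job is handed in when it is done.

```bash
ls; mkdir -p pics; cat > h.py <<'E'
import numpy as np, cv2
from rig import read_state, camera, camera_params
def pts(name):
    img,d=camera(name); p=camera_params(name)
    H,W=d.shape; f=H/2/np.tan(np.radians(p["fovy"])/2)
    u,v=np.meshgrid(np.arange(W),np.arange(H))
    K=np.array([[f,0,p["cx"]],[0,f,p["cy"]],[0,0,1.]])
    n=cv2.undistortPoints(np.stack([u,v],-1).reshape(-1,1,2).astype(float),K,np.array([p["k1"],0,0,0.])).reshape(H,W,2)
    c=np.stack([n[...,0]*d,-n[...,1]*d,-d,np.ones_like(d)],-1)
    P=(c@np.array(p["world_from_camera"]).T)[...,:3]; P[d==0]=np.nan
    return img,d,P
E
python3 - <<'E'
from h import *
for n in ("scene","top"):
    img,d,P=pts(n); cv2.imwrite(f"pics/{n}0.png",img); np.savez(f"{n}0.npz",img=img,P=P)
    p=camera_params(n); print(n,p["fovy"],p["k1"],np.round(p["world_from_camera"],3).tolist())
a=cv2.imread("pics/scene0.png");b=cv2.imread("pics/top0.png")
s=read_state();print(s)
E
```

```text
pics
scene 47.13966488848676 -0.0687416926021763 [[-0.179, -0.535, 0.825, 1.811], [0.984, -0.102, 0.147, 0.341], [0.005, 0.839, 0.545, 0.922], [0.0, 0.0, 0.0, 1.0]]
top 54.545999522937464 -0.013124714513012503 [[-0.025, 0.999, -0.041, 0.461], [-0.999, -0.024, 0.026, 0.131], [0.025, 0.042, 0.999, 1.249], [0.0, 0.0, 0.0, 1.0]]
{'clock': 0.1, 'q': array([-8.21325235e+01,  3.02733390e+01,  8.21513181e+01, -1.50147532e-04,
        6.76908383e+01, -1.02264784e+01]), 'joint_vel': array([-0.00278598, -0.16414069, -0.13792359, -0.01716794,  0.07179085,
       -0.04892996]), 'joint_torque': array([-1.19935744e-04, -4.40983629e+01, -1.77151680e+01,  6.34056260e-02,
        5.33848896e-02, -4.07481366e-05]), 'eef_pos': array([ 0.19405627, -0.59343239,  0.24366007]), 'orientation': array([[ 9.50548245e-01,  3.10576814e-01, -2.78325381e-04],
       [ 3.10576735e-01, -9.50546214e-01,  1.99646879e-03],
       [ 3.55495777e-04, -1.98418129e-03, -9.99997968e-01]]), 'contact_force': array([ 0.26325044,  0.00614358, -0.69926796]), 'torque': array([ 0.01366459,  0.06002527, -0.05647986]), 'gripper_force': 0.0, 'width': 0.9971185803737135}
```

View pics/scene0.png

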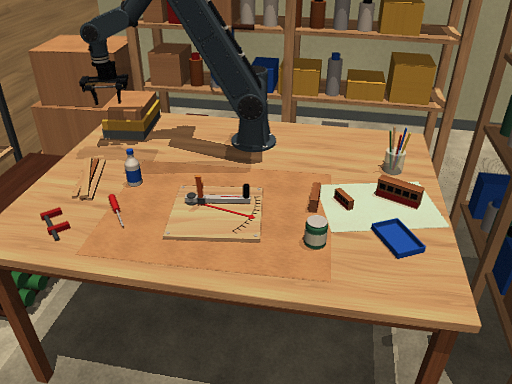

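View pics/top0.png

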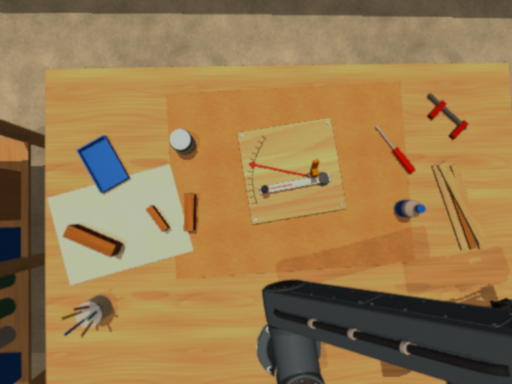

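The scene view shows the board with the fence, red pointer and upright orange stop, plus three tram-like blocks. In the top view, the blank candidates are a big one at (93,240), a small one at (158,218) and a medium one at (190,212). The fence pivot is near (323,180), the handle at (265,189) and the pointer tip at (252,165). I'll measure the block sizes to choose one, and take the fence and pointer geometry as well.

```bash
python3 - <<'E'
from h import *
z=np.load("top0.npz"); img=z["img"];P=z["P"]
hsv=cv2.cvtColor(img,cv2.COLOR_BGR2HSV)
Z=P[...,2]
def box(u0,v0,r,zlo,zhi,m=None):
    s=np.zeros(Z.shape,bool); s[v0-r:v0+r,u0-r:u0+r]=1
    s&=(Z>zlo)&(Z<zhi)
    if m is not None: s&=m
    return P[s],s
for n,(u,v,r) in dict(big=(93,240,33),small=(158,218,15),med=(190,212,24),tin=(182,141,16),glue=(408,209,20)).items():
    q,s=box(u,v,r,.02,.2); top=np.percentile(q[:,2],90)
    t=q[q[:,2]>top-.008]
    rr=cv2.minAreaRect((t[:,:2]*1000).astype(np.float32)); bx=cv2.boxPoints(rr)
    print(n,len(t),"top",top.round(4),"ctr mm",np.round(rr[0],1),"size",np.round(rr[1],1),np.round(rr[2],1))
# table z, board z
print("table z",np.nanmedian(Z[150:200,205:225]), "board z",np.nanmedian(Z[200:212,280:320]))
red=((hsv[...,0]<6)|(hsv[...,0]>174))&(hsv[...,1]>150)&(hsv[...,2]>110)
q,s=box(285,165,45,.005,.035,red); 
print("red",len(q)); vx=cv2.fitLine((q[:,:2]).astype(np.float32),cv2.DIST_HUBER,0,.001,.001).ravel(); print(vx)
t=(q[:,:2]-vx[2:])@vx[:2]; print("ends",vx[2:]+vx[:2]*t.min(),vx[2:]+vx[:2]*t.max())
# handle top & fence bar
q,s=box(265,189,10,.075,.105); print("handle",len(q),q.mean(0), (q[:,:2].min(0)+q[:,:2].max(0))/2)
q,s=box(293,185,30,.036,.048,(hsv[...,1]<70)); l=cv2.fitLine((q[:,:2]).astype(np.float32),cv2.DIST_HUBER,0,.001,.001).ravel();print("bar",len(q),l,np.degrees(np.arctan2(l[1],l[0])))
e=P[hsv[...,0]<200]
cv2.imwrite("pics/c1.png",np.hstack([cv2.resize(img[115:230,232:352],(480,460),interpolation=3),cv2.resize(img[180:240,140:210],(320,274),interpolation=3).repeat(1,0) if 0 else cv2.copyMakeBorder(cv2.resize(img[180:240,140:210],(320,274),interpolation=3),0,186,0,0,0)]))
E
```

```text
big 693 top 0.0771 ctr mm [371.8 622.1] size [161.6  41.8] 65.0
small 208 top 0.0445 ctr mm [435.9 419.8] size [91.6 23.3] 35.6
med 358 top 0.0577 ctr mm [454.9 314.1] size [ 29.8 117.8] 88.6
tin 348 top 0.0926 ctr mm [681.5 331.2] size [62.3 63.1] 86.8
glue 60 top 0.1484 ctr mm [ 447.4 -392.3] size [21.5 24.5] 50.0
table z 0.0013108439630199475 board z 0.01849740008260281
red 50
[0.2252075  0.9743108  0.5913738  0.04290674]
ends [ 0.56499322 -0.07122304] [0.60768996 0.11349502]
handle 47 [0.52018416 0.07163931 0.09198739] [0.52081811 0.07133949]
bar 340 [ 0.15562072 -0.9878169   0.5367877  -0.02996905] -81.047195
```

View pics/c1.png

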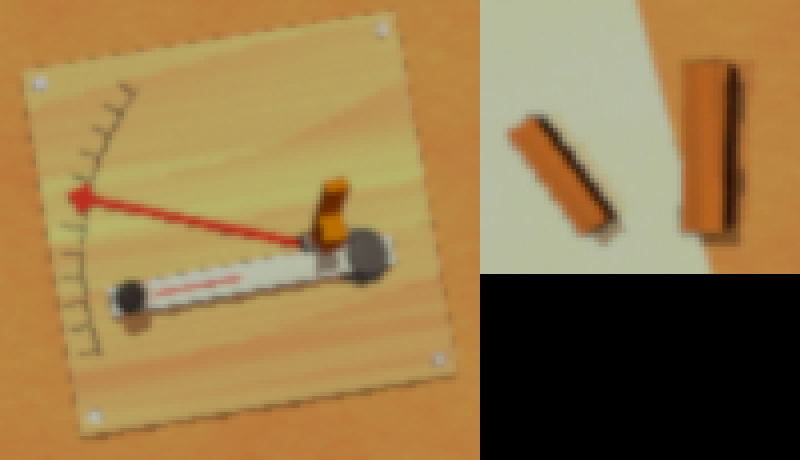

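The medium block at (190,212) measures 118 x 30 x 56 mm, so it is the blank. The other two, 162 x 42 x 77 and 92 x 23 x 44 mm, are decoys. The crop confirms this, and shows the pointer turned about 22° clockwise from the fence. Next I move over the handle.

```bash

python3 -m inch '[{"hand":0,"dx":0.05,"dy":-0.05},{"hand":0,"dx":0.15,"dy":-0.15},{"hand":0,"dx":0.25,"dy":-0.25},{"hand":0,"dx":0.37,"dy":-0.37},{"hand":0,"dx":0.5,"dy":-0.5},{"hand":0,"dx":0.6,"dy":-0.6},{"hand":0,"dx":0.7,"dy":-0.7},{"hand":0,"dx":0.8,"dy":-0.8},{"hand":0,"dx":0.9,"dy":-0.9},{"hand":0,"dx":1,"dy":-1}]'
```

```text
schema error: expected keys hand, dx, dy, dz, rx, ry, rz
```

```bash

python3 -m inch '[{"hand":0,"dx":0.1,"dy":-0.1,"dz":0,"rx":0,"ry":0,"rz":0},{"hand":0,"dx":0.2,"dy":-0.2,"dz":0,"rx":0,"ry":0,"rz":0},{"hand":0,"dx":0.3,"dy":-0.3,"dz":0,"rx":0,"ry":0,"rz":0},{"hand":0,"dx":0.4,"dy":-0.4,"dz":0,"rx":0,"ry":0,"rz":0},{"hand":0,"dx":0.5,"dy":-0.5,"dz":0,"rx":0,"ry":0,"rz":0},{"hand":0,"dx":0.6,"dy":-0.6,"dz":0,"rx":0,"ry":0,"rz":0},{"hand":0,"dx":0.7,"dy":-0.7,"dz":0,"rx":0,"ry":0,"rz":0},{"hand":0,"dx":0.8,"dy":-0.8,"dz":0,"rx":0,"ry":0,"rz":0},{"hand":0,"dx":0.9,"dy":-0.9,"dz":0,"rx":0,"ry":0,"rz":0},{"hand":0,"dx":1,"dy":-1,"dz":0,"rx":0,"ry":0,"rz":0}]'
python3 -m inch '[{"hand":0,"dx":0.1,"dy":-0.1,"dz":0,"rx":0,"ry":0,"rz":0},{"hand":0,"dx":0.2,"dy":-0.2,"dz":0,"rx":0,"ry":0,"rz":0},{"hand":0,"dx":0.3,"dy":-0.3,"dz":0,"rx":0,"ry":0,"rz":0},{"hand":0,"dx":0.4,"dy":-0.4,"dz":0,"rx":0,"ry":0,"rz":0},{"hand":0,"dx":0.5,"dy":-0.5,"dz":0,"rx":0,"ry":0,"rz":0},{"hand":0,"dx":0.6,"dy":-0.6,"dz":0,"rx":0,"ry":0,"rz":0},{"hand":0,"dx":0.7,"dy":-0.7,"dz":0,"rx":0,"ry":0,"rz":0},{"hand":0,"dx":0.8,"dy":-0.8,"dz":0,"rx":0,"ry":0,"rz":0},{"hand":0,"dx":0.9,"dy":-0.9,"dz":0,"rx":0,"ry":0,"rz":0},{"hand":0,"dx":1,"dy":-1,"dz":0,"rx":0,"ry":0,"rz":0}]'
python3 -m inch '[{"hand":0,"dx":0.1,"dy":-0.1,"dz":0,"rx":0,"ry":0,"rz":0},{"hand":0,"dx":0.2,"dy":-0.2,"dz":0,"rx":0,"ry":0,"rz":0},{"hand":0,"dx":0.3,"dy":-0.3,"dz":0,"rx":0,"ry":0,"rz":0},{"hand":0,"dx":0.4,"dy":-0.4,"dz":0,"rx":0,"ry":0,"rz":0},{"hand":0,"dx":0.5,"dy":-0.5,"dz":0,"rx":0,"ry":0,"rz":0},{"hand":0,"dx":0.6,"dy":-0.6,"dz":0,"rx":0,"ry":0,"rz":0},{"hand":0,"dx":0.7,"dy":-0.7,"dz":0,"rx":0,"ry":0,"rz":0},{"hand":0,"dx":0.8,"dy":-0.8,"dz":0,"rx":0,"ry":0,"rz":0},{"hand":0,"dx":0.9,"dy":-0.9,"dz":0,"rx":0,"ry":0,"rz":0},{"hand":0,"dx":1,"dy":-1,"dz":0,"rx":0,"ry":0,"rz":0}]'

```

```text
clock: 0.93
eef_pos: [0.2459, -0.4921, 0.2446]
orientation: [[0.951, 0.311, 0.0], [0.311, -0.951, -0.0], [0.0, 0.0, -1.0]]
contact_force: [0.1, 0.2, 0.1]
width: 1.004
gripper_force: 0.0
clock: 1.77
eef_pos: [0.297, -0.3913, 0.2446]
orientation: [[0.951, 0.311, 0.0], [0.311, -0.951, -0.0], [0.0, 0.0, -1.0]]
contact_force: [0.0, 1.0, 0.0]
width: 1.0
gripper_force: 0.0
clock: 2.6
eef_pos: [0.3482, -0.2904, 0.2446]
orientation: [[0.951, 0.311, 0.0], [0.311, -0.951, -0.0], [0.0, 0.0, -1.0]]
contact_force: [-0.1, -0.8, 0.5]
width: 1.002
gripper_force: 0.0
```

```bash

python3 -m inch '[{"hand":0,"dx":0.1,"dy":-0.1,"dz":0,"rx":0,"ry":0,"rz":0},{"hand":0,"dx":0.2,"dy":-0.2,"dz":0,"rx":0,"ry":0,"rz":0},{"hand":0,"dx":0.3,"dy":-0.3,"dz":0,"rx":0,"ry":0,"rz":0},{"hand":0,"dx":0.4,"dy":-0.4,"dz":0,"rx":0,"ry":0,"rz":0},{"hand":0,"dx":0.5,"dy":-0.5,"dz":0,"rx":0,"ry":0,"rz":0},{"hand":0,"dx":0.6,"dy":-0.6,"dz":0,"rx":0,"ry":0,"rz":0},{"hand":0,"dx":0.7,"dy":-0.7,"dz":0,"rx":0,"ry":0,"rz":0},{"hand":0,"dx":0.8,"dy":-0.8,"dz":0,"rx":0,"ry":0,"rz":0},{"hand":0,"dx":0.9,"dy":-0.9,"dz":0,"rx":0,"ry":0,"rz":0},{"hand":0,"dx":1,"dy":-1,"dz":0,"rx":0,"ry":0,"rz":0}]'
python3 -m inch '[{"hand":0,"dx":0.1,"dy":-0.1,"dz":0,"rx":0,"ry":0,"rz":0},{"hand":0,"dx":0.2,"dy":-0.2,"dz":0,"rx":0,"ry":0,"rz":0},{"hand":0,"dx":0.3,"dy":-0.3,"dz":0,"rx":0,"ry":0,"rz":0},{"hand":0,"dx":0.4,"dy":-0.4,"dz":0,"rx":0,"ry":0,"rz":0},{"hand":0,"dx":0.5,"dy":-0.5,"dz":0,"rx":0,"ry":0,"rz":0},{"hand":0,"dx":0.6,"dy":-0.6,"dz":0,"rx":0,"ry":0,"rz":0},{"hand":0,"dx":0.7,"dy":-0.7,"dz":0,"rx":0,"ry":0,"rz":0},{"hand":0,"dx":0.8,"dy":-0.8,"dz":0,"rx":0,"ry":0,"rz":0},{"hand":0,"dx":0.9,"dy":-0.9,"dz":0,"rx":0,"ry":0,"rz":0},{"hand":0,"dx":1,"dy":-1,"dz":0,"rx":0,"ry":0,"rz":0}]'
python3 -m inch '[{"hand":0,"dx":0.1,"dy":-0.1,"dz":0,"rx":0,"ry":0,"rz":0},{"hand":0,"dx":0.2,"dy":-0.2,"dz":0,"rx":0,"ry":0,"rz":0},{"hand":0,"dx":0.3,"dy":-0.3,"dz":0,"rx":0,"ry":0,"rz":0},{"hand":0,"dx":0.4,"dy":-0.4,"dz":0,"rx":0,"ry":0,"rz":0},{"hand":0,"dx":0.5,"dy":-0.5,"dz":0,"rx":0,"ry":0,"rz":0},{"hand":0,"dx":0.6,"dy":-0.6,"dz":0,"rx":0,"ry":0,"rz":0},{"hand":0,"dx":0.7,"dy":-0.7,"dz":0,"rx":0,"ry":0,"rz":0},{"hand":0,"dx":0.8,"dy":-0.8,"dz":0,"rx":0,"ry":0,"rz":0},{"hand":0,"dx":0.9,"dy":-0.9,"dz":0,"rx":0,"ry":0,"rz":0},{"hand":0,"dx":1,"dy":-1,"dz":0,"rx":0,"ry":0,"rz":0}]'
python3 -m inch '[{"hand":0,"dx":0.05,"dy":-0.06,"dz":0,"rx":0,"ry":0,"rz":-0.4},{"hand":0,"dx":0.1,"dy":-0.12,"dz":0,"rx":0,"ry":0,"rz":-0.4},{"hand":0,"dx":0.15,"dy":-0.18,"dz":0,"rx":0,"ry":0,"rz":-0.4},{"hand":0,"dx":0.2,"dy":-0.25,"dz":0,"rx":0,"ry":0,"rz":-0.4},{"hand":0,"dx":0.25,"dy":-0.32,"dz":0,"rx":0,"ry":0,"rz":-0.4},{"hand":0,"dx":0.3,"dy":-0.4,"dz":0,"rx":0,"ry":0,"rz":-0.4},{"hand":0,"dx":0.35,"dy":-0.47,"dz":0,"rx":0,"ry":0,"rz":-0.4},{"hand":0,"dx":0.4,"dy":-0.54,"dz":0,"rx":0,"ry":0,"rz":-0.4},{"hand":0,"dx":0.465,"dy":-0.639,"dz":0,"rx":0,"ry":0,"rz":-0.4},{"hand":0,"dx":0.465,"dy":-0.639,"dz":0,"rx":0,"ry":0,"rz":-0.4}]'
python3 - <<'E'
from h import *
img,d,P=pts("wrist"); cv2.imwrite("pics/w1.png",img); np.savez("w1.npz",img=img,P=P)
s=read_state(); print(s["q"].round(1),s["eef_pos"],s["contact_force"])
E
```

```text
clock: 3.43
eef_pos: [0.3994, -0.1894, 0.2445]
orientation: [[0.951, 0.311, 0.0], [0.311, -0.951, 0.0], [0.0, -0.0, -1.0]]
contact_force: [0.1, 0.5, 0.1]
width: 1.002
gripper_force: 0.0
clock: 4.27
eef_pos: [0.4504, -0.0885, 0.2445]
orientation: [[0.951, 0.311, -0.0], [0.311, -0.951, -0.0], [-0.0, -0.0, -1.0]]
contact_force: [0.3, -0.3, 0.2]
width: 1.002
gripper_force: 0.0
clock: 5.1
eef_pos: [0.5018, 0.0123, 0.2445]
orientation: [[0.951, 0.311, 0.0], [0.311, -0.951, -0.0], [-0.0, 0.0, -1.0]]
contact_force: [-0.7, -0.1, 0.3]
width: 0.998
gripper_force: 0.0
clock: 5.93
eef_pos: [0.5214, 0.0732, 0.2446]
orientation: [[-0.002, 1.0, 0.001], [1.0, 0.002, 0.001], [0.001, 0.001, -1.0]]
contact_force: [0.2, -0.4, -0.4]
width: 0.998
gripper_force: 0.0
[-4.2 22.6 96.2  0.  61.1 -4.6] [0.52111055 0.07261666 0.24447871] [ 1.06221072 -0.21077845 -0.23406255]
```

View pics/w1.png

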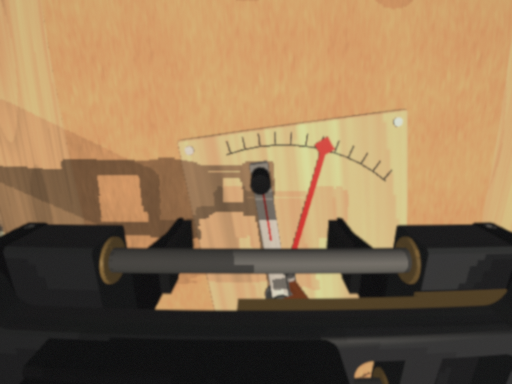

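The wrist view shows the handle at (261,180), the fence's red line below it and the pointer tip at (324,145). I'll measure both from here.

```bash
cat >> h.py <<'E'
def meas(img,P,roi=None):
    hsv=cv2.cvtColor(img,cv2.COLOR_BGR2HSV).astype(int); Z=P[...,2]
    red=((hsv[...,0]<6)|(hsv[...,0]>174))&(hsv[...,1]>140)&(hsv[...,2]>90)
    near=(abs(P[...,0]-.57)<.15)&(abs(P[...,1]-.03)<.17)
    q=P[red&near&(Z>.012)&(Z<.03)][:,:2].astype(np.float32)
    l=cv2.fitLine(q,cv2.DIST_HUBER,0,.001,.001).ravel(); l=l*np.sign([l[1],l[1],1,1])
    t=(q-l[2:])@l[:2]; print("pointer n",len(q),"dir deg",np.degrees(np.arctan2(-l[0],l[1])).round(2),"pt",l[2:].round(4),"tip",(l[2:]+l[:2]*t.max()).round(4))
    h=P[near&(Z>.085)&(Z<.098)&(hsv[...,2]<90)&(P[...,1]>.03)][:,:2]
    if len(h): print("handle n",len(h),"ctr",np.round(cv2.minEnclosingCircle(h.astype(np.float32)),4).tolist() if 0 else cv2.minEnclosingCircle((h*1000).astype(np.float32)), h.mean(0).round(4))
    b=near&(Z>.038)&(Z<.047)&(hsv[...,1]<60)
    b=P[b][:,:2].astype(np.float32)
    if len(b)>20:
        m=cv2.fitLine(b,cv2.DIST_HUBER,0,.001,.001).ravel(); m=m*np.sign([m[1],m[1],1,1])
        print("bar n",len(b),"deg",np.degrees(np.arctan2(-m[0],m[1])).round(2),"pt",m[2:].round(4))
E
python3 - <<'E'
from h import *
for n in("top0","w1"):
    z=np.load(n+".npz"); print(n); meas(z["img"],z["P"])
z=np.load("top0.npz");P=z["P"];Z=P[...,2]
# hub disc heights near pivot
m=(np.hypot(P[...,0]-.5515,P[...,1]+.124)<.03)&(Z>.044)&(Z<.065); print("hub",m.sum(),cv2.minEnclosingCircle((P[m][:,:2]*1000).astype(np.float32)),np.median(P[m][:,2]))
E
```

```text
top0
pointer n 50 dir deg -13.02 pt [0.5914 0.0429] tip [0.6077 0.1135]
handle n 40 ctr ((519.3240966796875, 72.19367980957031), 10.607365608215332) [0.5194 0.0724]
bar n 335 deg 10.05 pt [ 0.5345 -0.0204]
w1
pointer n 632 dir deg -12.89 pt [0.5944 0.0499] tip [0.6098 0.1172]
handle n 345 ctr ((522.0116577148438, 71.3113784790039), 12.026609420776367) [0.5223 0.0722]
bar n 1269 deg 9.76 pt [ 0.5374 -0.0185]
hub 96 ((549.6026000976562, -120.79400634765625), 25.70635414123535) 0.048257594463494646
```

```bash

python3 -m inch '[{"hand":0,"dx":0,"dy":0,"dz":0.1,"rx":0,"ry":0,"rz":0},{"hand":0,"dx":-0.01,"dy":0.01,"dz":0.2,"rx":0,"ry":0,"rz":0},{"hand":0,"dx":-0.01,"dy":0.01,"dz":0.3,"rx":0,"ry":0,"rz":0},{"hand":0,"dx":-0.01,"dy":0.01,"dz":0.4,"rx":0,"ry":0,"rz":0},{"hand":0,"dx":-0.01,"dy":0.01,"dz":0.5,"rx":0,"ry":0,"rz":0},{"hand":0,"dx":-0.01,"dy":0.01,"dz":0.6,"rx":0,"ry":0,"rz":0},{"hand":0,"dx":-0.01,"dy":0.01,"dz":0.7,"rx":0,"ry":0,"rz":0},{"hand":0,"dx":-0.01,"dy":0.01,"dz":0.8,"rx":0,"ry":0,"rz":0},{"hand":0,"dx":-0.01,"dy":0.01,"dz":0.9,"rx":0,"ry":0,"rz":0},{"hand":0,"dx":-0.01,"dy":0.01,"dz":1,"rx":0,"ry":0,"rz":0}]' 25
python3 -m inch '[{"hand":0,"dx":0,"dy":0,"dz":0.1,"rx":0,"ry":0,"rz":0},{"hand":0,"dx":0,"dy":0,"dz":0.2,"rx":0,"ry":0,"rz":0},{"hand":0,"dx":0,"dy":0,"dz":0.3,"rx":0,"ry":0,"rz":0},{"hand":0,"dx":0,"dy":0,"dz":0.4,"rx":0,"ry":0,"rz":0},{"hand":0,"dx":0,"dy":0,"dz":0.5,"rx":0,"ry":0,"rz":0},{"hand":0,"dx":0,"dy":0,"dz":0.6,"rx":0,"ry":0,"rz":0},{"hand":0,"dx":0,"dy":0,"dz":0.7,"rx":0,"ry":0,"rz":0},{"hand":0,"dx":0,"dy":0,"dz":0.8,"rx":0,"ry":0,"rz":0},{"hand":0,"dx":0,"dy":0,"dz":0.9,"rx":0,"ry":0,"rz":0},{"hand":0,"dx":0,"dy":0,"dz":1,"rx":0,"ry":0,"rz":0}]'
python3 -m inch '[{"hand":0,"dx":0,"dy":0,"dz":0.06,"rx":0,"ry":0,"rz":0},{"hand":0.2,"dx":0,"dy":0,"dz":0.08,"rx":0,"ry":0,"rz":0},{"hand":0.4,"dx":0,"dy":0,"dz":0.08,"rx":0,"ry":0,"rz":0},{"hand":0.6,"dx":0,"dy":0,"dz":0.08,"rx":0,"ry":0,"rz":0},{"hand":0.8,"dx":0,"dy":0,"dz":0.08,"rx":0,"ry":0,"rz":0},{"hand":1,"dx":0,"dy":0,"dz":0.08,"rx":0,"ry":0,"rz":0},{"hand":1,"dx":0,"dy":0,"dz":0.08,"rx":0,"ry":0,"rz":0},{"hand":1,"dx":0,"dy":0,"dz":0.08,"rx":0,"ry":0,"rz":0},{"hand":1,"dx":0,"dy":0,"dz":0.08,"rx":0,"ry":0,"rz":0},{"hand":1,"dx":0,"dy":0,"dz":0.08,"rx":0,"ry":0,"rz":0}]'

```

```text
clock: 6.82
eef_pos: [0.5216, 0.0706, 0.1637]
orientation: [[0.005, 1.0, -0.0], [1.0, -0.005, 0.0], [0.0, -0.0, -1.0]]
contact_force: [-0.5, 0.3, 0.4]
width: 1.004
gripper_force: 0.0
clock: 7.65
eef_pos: [0.5217, 0.0706, 0.0838]
orientation: [[0.005, 1.0, 0.0], [1.0, -0.005, -0.0], [-0.0, 0.0, -1.0]]
contact_force: [-0.3, 0.4, 0.0]
width: 1.002
gripper_force: 0.0
clock: 8.48
eef_pos: [0.5216, 0.0706, 0.0783]
orientation: [[0.005, 1.0, 0.0], [1.0, -0.005, -0.0], [-0.0, 0.0, -1.0]]
contact_force: [-0.4, 0.5, 0.2]
width: 0.402
gripper_force: 0.0
```

```bash

python3 -m inch '[{"hand":1,"dx":0,"dy":0,"dz":0,"rx":0,"ry":0,"rz":0},{"hand":1,"dx":0,"dy":0,"dz":0,"rx":0,"ry":0,"rz":0},{"hand":1,"dx":0,"dy":0,"dz":0,"rx":0,"ry":0,"rz":0},{"hand":1,"dx":0.019,"dy":0.141,"dz":0,"rx":0,"ry":0,"rz":0.018},{"hand":1,"dx":0.029,"dy":0.27,"dz":0,"rx":0,"ry":0,"rz":0.035},{"hand":1,"dx":0.032,"dy":0.4,"dz":0,"rx":0,"ry":0,"rz":0.052},{"hand":1,"dx":0.029,"dy":0.53,"dz":0,"rx":0,"ry":0,"rz":0.068},{"hand":1,"dx":0.019,"dy":0.657,"dz":0,"rx":0,"ry":0,"rz":0.085},{"hand":1,"dx":0.003,"dy":0.785,"dz":0,"rx":0,"ry":0,"rz":0.102},{"hand":1,"dx":-0.022,"dy":0.913,"dz":0,"rx":0,"ry":0,"rz":0.118}]' 25
python3 -m inch '[{"hand":1,"dx":0.01,"dy":0.05,"dz":0,"rx":0,"ry":0,"rz":0.007},{"hand":1,"dx":0.015,"dy":0.1,"dz":0,"rx":0,"ry":0,"rz":0.014},{"hand":1,"dx":0.02,"dy":0.15,"dz":0,"rx":0,"ry":0,"rz":0.021},{"hand":1,"dx":0.025,"dy":0.214,"dz":0,"rx":0,"ry":0,"rz":0.028},{"hand":1,"dx":0.025,"dy":0.214,"dz":0,"rx":0,"ry":0,"rz":0.028},{"hand":1,"dx":0.025,"dy":0.214,"dz":0,"rx":0,"ry":0,"rz":0.028},{"hand":1,"dx":0.025,"dy":0.214,"dz":0,"rx":0,"ry":0,"rz":0.028},{"hand":1,"dx":0.025,"dy":0.214,"dz":0,"rx":0,"ry":0,"rz":0.028},{"hand":1,"dx":0.025,"dy":0.214,"dz":0,"rx":0,"ry":0,"rz":0.028},{"hand":1,"dx":0.025,"dy":0.214,"dz":0,"rx":0,"ry":0,"rz":0.028}]' 

```

```text
clock: 9.32
eef_pos: [0.5902, 0.0701, 0.077]
orientation: [[0.368, 0.93, -0.011], [0.93, -0.368, 0.002], [-0.002, -0.011, -1.0]]
contact_force: [-5.2, 4.1, 2.4]
width: 0.268
gripper_force: 25.0
clock: 10.15
eef_pos: [0.6076, 0.0659, 0.0773]
orientation: [[0.446, 0.895, -0.008], [0.895, -0.446, 0.002], [-0.002, -0.008, -1.0]]
contact_force: [-4.3, 4.5, 1.5]
width: 0.265
gripper_force: 25.0
```

```bash

python3 -m inch '[{"hand":0.6,"dx":0,"dy":0,"dz":0,"rx":0,"ry":0,"rz":0},{"hand":0.4,"dx":0,"dy":0,"dz":0,"rx":0,"ry":0,"rz":0},{"hand":0.2,"dx":0,"dy":0,"dz":0,"rx":0,"ry":0,"rz":0},{"hand":0,"dx":0,"dy":0,"dz":0,"rx":0,"ry":0,"rz":0},{"hand":0,"dx":0,"dy":0,"dz":0,"rx":0,"ry":0,"rz":0},{"hand":0,"dx":0,"dy":0,"dz":0,"rx":0,"ry":0,"rz":0},{"hand":0,"dx":0,"dy":0,"dz":-0.2,"rx":0,"ry":0,"rz":0},{"hand":0,"dx":0,"dy":0,"dz":-0.4,"rx":0,"ry":0,"rz":0},{"hand":0,"dx":0,"dy":0,"dz":-0.7,"rx":0,"ry":0,"rz":0},{"hand":0,"dx":0,"dy":0,"dz":-1,"rx":0,"ry":0,"rz":0}]' 25
python3 -m inch '[{"hand":0,"dx":-0.1,"dy":0,"dz":-0.1,"rx":0,"ry":0,"rz":0},{"hand":0,"dx":-0.2,"dy":0,"dz":-0.2,"rx":0,"ry":0,"rz":0},{"hand":0,"dx":-0.3,"dy":0,"dz":-0.3,"rx":0,"ry":0,"rz":0},{"hand":0,"dx":-0.4,"dy":0,"dz":-0.4,"rx":0,"ry":0,"rz":0},{"hand":0,"dx":-0.5,"dy":0,"dz":-0.5,"rx":0,"ry":0,"rz":0},{"hand":0,"dx":-0.6,"dy":0,"dz":-0.6,"rx":0,"ry":0,"rz":0},{"hand":0,"dx":-0.7,"dy":0,"dz":-0.7,"rx":0,"ry":0,"rz":0},{"hand":0,"dx":-0.8,"dy":0,"dz":-0.8,"rx":0,"ry":0,"rz":0},{"hand":0,"dx":-0.9,"dy":0,"dz":-0.9,"rx":0,"ry":0,"rz":0},{"hand":0,"dx":-0.9,"dy":0,"dz":-0.9,"rx":0,"ry":0,"rz":0}]' 
python3 - <<'E'
from h import *
for n in("wrist","top"):
    img,d,P=pts(n); meas(img,P); np.savez(n+"2.npz",img=img,P=P); cv2.imwrite(f"pics/{n}2.png",img)
E
```

```text
clock: 10.98
eef_pos: [0.6129, 0.0638, 0.1591]
orientation: [[0.448, 0.894, 0.003], [0.894, -0.448, 0.0], [0.001, 0.003, -1.0]]
contact_force: [0.5, -0.7, 0.1]
width: 0.94
gripper_force: 0.0
clock: 11.82
eef_pos: [0.5794, -0.0019, 0.232]
orientation: [[0.448, 0.894, 0.003], [0.894, -0.448, -0.001], [0.0, 0.003, -1.0]]
contact_force: [-0.0, 0.1, 0.4]
width: 1.001
gripper_force: 0.0
pointer n 273 dir deg -12.74 pt [0.6074 0.105 ] tip [0.6104 0.1183]
handle n 386 ctr ((596.0584106445312, 70.45067596435547), 11.308664321899414) [0.5959 0.0707]
bar n 2277 deg -12.23 pt [ 0.5809 -0.0033]
pointer n 21 dir deg -14.46 pt [0.6062 0.1051] tip [0.6083 0.1132]
handle n 33 ctr ((591.8165283203125, 70.23340606689453), 10.204898834228516) [0.5924 0.0705]
bar n 136 deg -12.21 pt [ 0.5684 -0.0408]
```

View pics/wrist2.png

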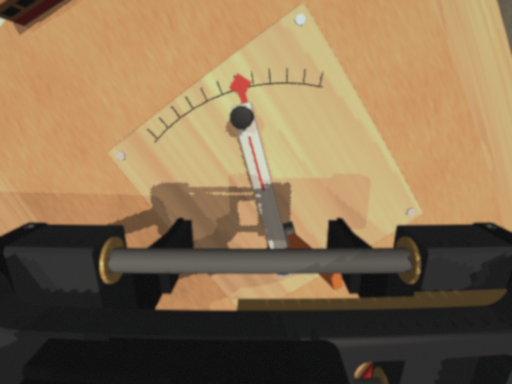

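The fence sits at about -12.1°, against about -12.95° for the pointer. That is roughly 0.015 rad, inside tolerance but with little margin. I'll push it about 0.85° further.

```bash

python3 -m inch '[{"hand":0.1,"dx":0.1,"dy":-0.03,"dz":0.1,"rx":0,"ry":0,"rz":0},{"hand":0.2,"dx":0.2,"dy":-0.05,"dz":0.2,"rx":0,"ry":0,"rz":0},{"hand":0.3,"dx":0.3,"dy":-0.08,"dz":0.3,"rx":0,"ry":0,"rz":0},{"hand":0.4,"dx":0.4,"dy":-0.1,"dz":0.4,"rx":0,"ry":0,"rz":0},{"hand":0.45,"dx":0.5,"dy":-0.13,"dz":0.5,"rx":0,"ry":0,"rz":0},{"hand":0.45,"dx":0.6,"dy":-0.15,"dz":0.6,"rx":0,"ry":0,"rz":0},{"hand":0.45,"dx":0.7,"dy":-0.18,"dz":0.7,"rx":0,"ry":0,"rz":0},{"hand":0.45,"dx":0.8,"dy":-0.2,"dz":0.8,"rx":0,"ry":0,"rz":0},{"hand":0.45,"dx":0.9,"dy":-0.227,"dz":0.9,"rx":0,"ry":0,"rz":0},{"hand":0.45,"dx":0.9,"dy":-0.227,"dz":0.9,"rx":0,"ry":0,"rz":0}]' 
python3 -m inch '[{"hand":0.45,"dx":0,"dy":0,"dz":0.2,"rx":0,"ry":0,"rz":0},{"hand":0.45,"dx":0,"dy":0,"dz":0.4,"rx":0,"ry":0,"rz":0},{"hand":0.45,"dx":0,"dy":0,"dz":0.6,"rx":0,"ry":0,"rz":0},{"hand":0.5,"dx":0,"dy":0,"dz":0.8,"rx":0,"ry":0,"rz":0},{"hand":0.6,"dx":0,"dy":0,"dz":1,"rx":0,"ry":0,"rz":0},{"hand":0.8,"dx":0,"dy":0,"dz":1,"rx":0,"ry":0,"rz":0},{"hand":1,"dx":0,"dy":0,"dz":1,"rx":0,"ry":0,"rz":0},{"hand":1,"dx":0,"dy":0,"dz":1,"rx":0,"ry":0,"rz":0},{"hand":1,"dx":0,"dy":0,"dz":1,"rx":0,"ry":0,"rz":0},{"hand":1,"dx":0,"dy":0,"dz":1,"rx":0,"ry":0,"rz":0}]' 25

```

```text
clock: 12.75
eef_pos: [0.5942, 0.0739, 0.1562]
orientation: [[0.446, 0.895, -0.003], [0.895, -0.446, 0.001], [-0.001, -0.003, -1.0]]
contact_force: [-0.7, -0.7, 0.2]
width: 0.551
gripper_force: 0.0
clock: 13.58
eef_pos: [0.5958, 0.072, 0.0793]
orientation: [[0.447, 0.894, 0.002], [0.894, -0.447, -0.0], [0.001, 0.002, -1.0]]
contact_force: [-0.7, -0.9, -0.3]
width: 0.266
gripper_force: 25.0
```

```bash

python3 -m inch '[{"hand":1,"dx":0,"dy":0.06,"dz":0,"rx":0,"ry":0,"rz":0.006},{"hand":1,"dx":0,"dy":0.12,"dz":0,"rx":0,"ry":0,"rz":0.012},{"hand":1,"dx":0.01,"dy":0.18,"dz":0,"rx":0,"ry":0,"rz":0.018},{"hand":1,"dx":0.01,"dy":0.24,"dz":0,"rx":0,"ry":0,"rz":0.024},{"hand":1,"dx":0.01,"dy":0.275,"dz":0,"rx":0,"ry":0,"rz":0.028},{"hand":1,"dx":0.01,"dy":0.275,"dz":0,"rx":0,"ry":0,"rz":0.028},{"hand":1,"dx":0.01,"dy":0.275,"dz":0,"rx":0,"ry":0,"rz":0.028},{"hand":1,"dx":0.01,"dy":0.275,"dz":0,"rx":0,"ry":0,"rz":0.028},{"hand":1,"dx":0.01,"dy":0.275,"dz":0,"rx":0,"ry":0,"rz":0.028},{"hand":1,"dx":0.01,"dy":0.275,"dz":0,"rx":0,"ry":0,"rz":0.028}]' 25

```

```text
clock: 14.42
eef_pos: [0.6133, 0.0673, 0.0786]
orientation: [[0.526, 0.85, -0.004], [0.85, -0.526, 0.006], [0.004, -0.006, -1.0]]
contact_force: [-2.0, 12.3, 3.1]
width: 0.268
gripper_force: 25.0
```

```bash

python3 -m inch '[{"hand":0.6,"dx":0,"dy":0,"dz":0,"rx":0,"ry":0,"rz":0},{"hand":0.4,"dx":0,"dy":0,"dz":0,"rx":0,"ry":0,"rz":0},{"hand":0.2,"dx":0,"dy":0,"dz":0,"rx":0,"ry":0,"rz":0},{"hand":0,"dx":0,"dy":0,"dz":0,"rx":0,"ry":0,"rz":0},{"hand":0,"dx":0,"dy":0,"dz":0,"rx":0,"ry":0,"rz":0},{"hand":0,"dx":0,"dy":0,"dz":0,"rx":0,"ry":0,"rz":0},{"hand":0,"dx":0,"dy":0,"dz":-0.2,"rx":0,"ry":0,"rz":0},{"hand":0,"dx":0,"dy":0,"dz":-0.4,"rx":0,"ry":0,"rz":0},{"hand":0,"dx":0,"dy":0,"dz":-0.7,"rx":0,"ry":0,"rz":0},{"hand":0,"dx":0,"dy":0,"dz":-1,"rx":0,"ry":0,"rz":0}]' 25
python3 -m inch '[{"hand":0,"dx":-0.1,"dy":0,"dz":-0.1,"rx":0,"ry":0,"rz":-0.04},{"hand":0,"dx":-0.2,"dy":0,"dz":-0.2,"rx":0,"ry":0,"rz":-0.08},{"hand":0,"dx":-0.3,"dy":0,"dz":-0.3,"rx":0,"ry":0,"rz":-0.08},{"hand":0,"dx":-0.4,"dy":0,"dz":-0.4,"rx":0,"ry":0,"rz":-0.08},{"hand":0,"dx":-0.5,"dy":0,"dz":-0.5,"rx":0,"ry":0,"rz":-0.08},{"hand":0,"dx":-0.6,"dy":0,"dz":-0.6,"rx":0,"ry":0,"rz":-0.08},{"hand":0,"dx":-0.7,"dy":0,"dz":-0.7,"rx":0,"ry":0,"rz":-0.08},{"hand":0,"dx":-0.8,"dy":0,"dz":-0.8,"rx":0,"ry":0,"rz":-0.08},{"hand":0,"dx":-0.9,"dy":0,"dz":-0.9,"rx":0,"ry":0,"rz":-0.08},{"hand":0,"dx":-0.9,"dy":0,"dz":-0.9,"rx":0,"ry":0,"rz":-0.08}]' 
python3 - <<'E'
from h import *
for n in("wrist","top"):
    img,d,P=pts(n); meas(img,P); np.savez(n+"3.npz",img=img,P=P); cv2.imwrite(f"pics/{n}3.png",img)
    hsv=cv2.cvtColor(img,cv2.COLOR_BGR2HSV).astype(int); Z=P[...,2]
    o=(hsv[...,0]>6)&(hsv[...,0]<22)&(hsv[...,1]>170)&(Z>.06)&(abs(P[...,0]-.58)<.12)&(abs(P[...,1]+.09)<.1)
    print("stop pts",o.sum()); 
    if o.sum(): q=P[o]; print(q.min(0).round(3),q.max(0).round(3)); top=q[q[:,2]>np.percentile(q[:,2],80)]; print("top",top.mean(0).round(4))
E
```

```text
clock: 15.25
eef_pos: [0.616, 0.0623, 0.1589]
orientation: [[0.525, 0.851, 0.001], [0.851, -0.525, -0.001], [0.0, 0.001, -1.0]]
contact_force: [0.8, -0.5, -0.7]
width: 0.935
gripper_force: 0.0
clock: 16.08
eef_pos: [0.5775, 0.0003, 0.2321]
orientation: [[0.297, 0.955, 0.003], [0.955, -0.297, -0.001], [-0.0, 0.003, -1.0]]
contact_force: [-0.3, -0.2, -0.6]
width: 0.998
gripper_force: 0.0
pointer n 276 dir deg -11.56 pt [0.6073 0.1047] tip [0.6101 0.1183]
handle n 367 ctr ((599.5228271484375, 69.47057342529297), 10.788846969604492) [0.5995 0.0699]
bar n 2205 deg -12.9 pt [ 0.5797 -0.0166]
stop pts 433
[ 0.574 -0.104  0.06 ] [ 0.616 -0.082  0.159]
top [ 0.6105 -0.0954  0.1568]
pointer n 21 dir deg -11.0 pt [0.606  0.1034] tip [0.6079 0.1134]
handle n 31 ctr ((595.916015625, 69.38127136230469), 9.405688285827637) [0.5958 0.0697]
bar n 123 deg -13.96 pt [ 0.5741 -0.0248]
stop pts 23
[ 0.535 -0.098  0.064] [ 0.581 -0.007  0.516]
top [ 0.5577 -0.0589  0.2752]
```

View pics/wrist3.png

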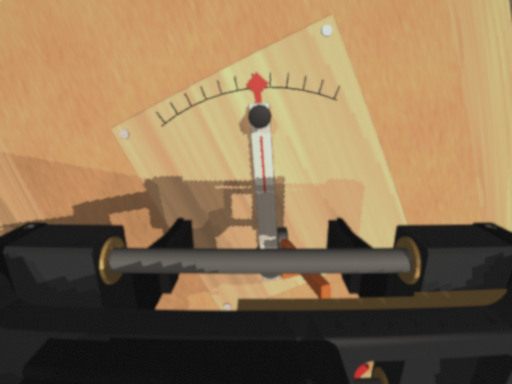

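The wrist view shows the pointer tip (258,85), the handle (260,117) and the fence line in one line, within about 0.3°. The stop is at (310,265), where expected. Next I pinch the stop and bring it down.

```bash

python3 -m inch '[{"hand":0,"dx":-0.12,"dy":0.08,"dz":0,"rx":0,"ry":0,"rz":0.039},{"hand":0,"dx":-0.23,"dy":0.17,"dz":0,"rx":0,"ry":0,"rz":0.078},{"hand":0,"dx":-0.34,"dy":0.25,"dz":0,"rx":0,"ry":0,"rz":0.117},{"hand":0.1,"dx":-0.45,"dy":0.34,"dz":0,"rx":0,"ry":0,"rz":0.156},{"hand":0.2,"dx":-0.56,"dy":0.42,"dz":0,"rx":0,"ry":0,"rz":0.195},{"hand":0.3,"dx":-0.67,"dy":0.5,"dz":0,"rx":0,"ry":0,"rz":0.234},{"hand":0.4,"dx":-0.78,"dy":0.59,"dz":0,"rx":0,"ry":0,"rz":0.273},{"hand":0.4,"dx":-0.89,"dy":0.68,"dz":0,"rx":0,"ry":0,"rz":0.312},{"hand":0.4,"dx":-1,"dy":0.765,"dz":0,"rx":0,"ry":0,"rz":0.351},{"hand":0.4,"dx":-1,"dy":0.765,"dz":0,"rx":0,"ry":0,"rz":0.39}]' 6
python3 -m inch '[{"hand":0.4,"dx":-0.01,"dy":0.03,"dz":0,"rx":0,"ry":0,"rz":0.03},{"hand":0.4,"dx":-0.02,"dy":0.06,"dz":0,"rx":0,"ry":0,"rz":0.06},{"hand":0.4,"dx":-0.024,"dy":0.067,"dz":0.1,"rx":0,"ry":0,"rz":0.086},{"hand":0.4,"dx":-0.024,"dy":0.067,"dz":0.25,"rx":0,"ry":0,"rz":0.086},{"hand":0.4,"dx":-0.024,"dy":0.067,"dz":0.4,"rx":0,"ry":0,"rz":0.086},{"hand":0.4,"dx":-0.024,"dy":0.067,"dz":0.55,"rx":0,"ry":0,"rz":0.086},{"hand":0.4,"dx":-0.024,"dy":0.067,"dz":0.7,"rx":0,"ry":0,"rz":0.086},{"hand":0.4,"dx":-0.024,"dy":0.067,"dz":0.8,"rx":0,"ry":0,"rz":0.086},{"hand":0.4,"dx":-0.024,"dy":0.067,"dz":0.9,"rx":0,"ry":0,"rz":0.086},{"hand":0.4,"dx":-0.024,"dy":0.067,"dz":1,"rx":0,"ry":0,"rz":0.086}]' 
python3 -m inch '[{"hand":0.5,"dx":0,"dy":0,"dz":0.05,"rx":0,"ry":0,"rz":0},{"hand":0.6,"dx":0,"dy":0,"dz":0.1,"rx":0,"ry":0,"rz":0},{"hand":0.7,"dx":0,"dy":0,"dz":0.1,"rx":0,"ry":0,"rz":0},{"hand":0.8,"dx":0,"dy":0,"dz":0.1,"rx":0,"ry":0,"rz":0},{"hand":0.9,"dx":0,"dy":0,"dz":0.1,"rx":0,"ry":0,"rz":0},{"hand":1,"dx":0,"dy":0,"dz":0.1,"rx":0,"ry":0,"rz":0},{"hand":1,"dx":0,"dy":0,"dz":0.1,"rx":0,"ry":0,"rz":0},{"hand":1,"dx":0,"dy":0,"dz":0.1,"rx":0,"ry":0,"rz":0},{"hand":1,"dx":0,"dy":0,"dz":0.1,"rx":0,"ry":0,"rz":0},{"hand":1,"dx":0,"dy":0,"dz":0.1,"rx":0,"ry":0,"rz":0}]'
python3 - <<'E'
from h import *
s=read_state(); print(s["q"].round(1),s["contact_force"],s["torque"],s["width"])
E
```

```text
clock: 17.02
eef_pos: [0.6131, -0.0944, 0.2294]
orientation: [[0.999, 0.038, 0.0], [0.038, -0.999, -0.001], [0.0, 0.001, -1.0]]
contact_force: [0.3, -0.8, -0.7]
width: 0.622
gripper_force: 0.0
clock: 17.85
eef_pos: [0.6106, -0.0981, 0.1493]
orientation: [[0.975, -0.223, -0.0], [-0.223, -0.975, 0.0], [-0.0, -0.0, -1.0]]
contact_force: [-0.8, -0.2, 0.1]
width: 0.601
gripper_force: 0.0
clock: 18.68
eef_pos: [0.6111, -0.0981, 0.1427]
orientation: [[0.975, -0.223, 0.002], [-0.223, -0.975, -0.0], [0.002, -0.0, -1.0]]
contact_force: [1.8, 2.1, 2.4]
width: 0.206
gripper_force: 6.0
[-19.5  36.9  88.1   0.   54.9  83.4] [1.80919173 2.05891585 2.42745167] [ 0.28345444 -0.10209086  0.01923229] 0.2060723453457381
```

```bash

python3 -m inch '[{"hand":1,"dx":-0.114,"dy":0,"dz":-0.033,"rx":0,"ry":0,"rz":0},{"hand":1,"dx":-0.231,"dy":0,"dz":-0.054,"rx":0,"ry":0,"rz":0},{"hand":1,"dx":-0.349,"dy":0,"dz":-0.063,"rx":0,"ry":0,"rz":0},{"hand":1,"dx":-0.468,"dy":0,"dz":-0.061,"rx":0,"ry":0,"rz":0},{"hand":1,"dx":-0.585,"dy":0,"dz":-0.046,"rx":0,"ry":0,"rz":0},{"hand":1,"dx":-0.701,"dy":0,"dz":-0.02,"rx":0,"ry":0,"rz":0},{"hand":1,"dx":-0.814,"dy":0,"dz":0.017,"rx":0,"ry":0,"rz":0},{"hand":1,"dx":-0.922,"dy":0,"dz":0.065,"rx":0,"ry":0,"rz":0},{"hand":1,"dx":-0.995,"dy":0,"dz":0.106,"rx":0,"ry":0,"rz":0},{"hand":1,"dx":-0.995,"dy":0,"dz":0.106,"rx":0,"ry":0,"rz":0}]' 6
python3 -m inch '[{"hand":1,"dx":-0.127,"dy":0,"dz":0.088,"rx":0,"ry":0,"rz":0},{"hand":1,"dx":-0.258,"dy":0,"dz":0.208,"rx":0,"ry":0,"rz":0},{"hand":1,"dx":-0.369,"dy":0,"dz":0.347,"rx":0,"ry":0,"rz":0},{"hand":1,"dx":-0.458,"dy":0,"dz":0.501,"rx":0,"ry":0,"rz":0},{"hand":1,"dx":-0.523,"dy":0,"dz":0.667,"rx":0,"ry":0,"rz":0},{"hand":1,"dx":-0.563,"dy":0,"dz":0.84,"rx":0,"ry":0,"rz":0},{"hand":1,"dx":-0.575,"dy":0,"dz":0.958,"rx":0,"ry":0,"rz":0},{"hand":1,"dx":-0.576,"dy":0,"dz":1,"rx":0,"ry":0,"rz":0},{"hand":1,"dx":-0.576,"dy":0,"dz":1,"rx":0,"ry":0,"rz":0},{"hand":1,"dx":-0.576,"dy":0,"dz":1,"rx":0,"ry":0,"rz":0}]' 

```

```text
clock: 19.52
eef_pos: [0.5314, -0.0801, 0.1329]
orientation: [[0.975, -0.223, -0.002], [-0.223, -0.975, 0.0], [-0.002, -0.0, -1.0]]
contact_force: [2.7, 0.3, -5.0]
width: 0.205
gripper_force: 6.0
clock: 20.35
eef_pos: [0.4886, -0.0704, 0.0543]
orientation: [[0.975, -0.223, 0.0], [-0.223, -0.975, -0.0], [0.001, 0.0, -1.0]]
contact_force: [0.5, 1.0, 5.6]
width: 0.205
gripper_force: 6.0
```

```bash

python3 -m inch '[{"hand":0.6,"dx":0,"dy":0,"dz":0,"rx":0,"ry":0,"rz":0},{"hand":0.5,"dx":0,"dy":0,"dz":0,"rx":0,"ry":0,"rz":0},{"hand":0.4,"dx":0,"dy":0,"dz":0,"rx":0,"ry":0,"rz":0},{"hand":0.3,"dx":0,"dy":0,"dz":0,"rx":0,"ry":0,"rz":0},{"hand":0.2,"dx":0,"dy":0,"dz":-0.1,"rx":0,"ry":0,"rz":0},{"hand":0.1,"dx":0,"dy":0,"dz":-0.3,"rx":0,"ry":0,"rz":0},{"hand":0,"dx":0,"dy":0,"dz":-0.5,"rx":0,"ry":0,"rz":0},{"hand":0,"dx":0,"dy":0,"dz":-0.7,"rx":0,"ry":0,"rz":0},{"hand":0,"dx":0,"dy":0,"dz":-0.9,"rx":0,"ry":0,"rz":0},{"hand":0,"dx":0,"dy":0,"dz":-1,"rx":0,"ry":0,"rz":0}]' 
python3 -m inch '[{"hand":0,"dx":-0.03,"dy":-0.1,"dz":-0.1,"rx":0,"ry":0,"rz":0},{"hand":0,"dx":-0.06,"dy":-0.2,"dz":-0.2,"rx":0,"ry":0,"rz":0},{"hand":0,"dx":-0.09,"dy":-0.3,"dz":-0.3,"rx":0,"ry":0,"rz":0},{"hand":0,"dx":-0.12,"dy":-0.4,"dz":-0.4,"rx":0,"ry":0,"rz":0},{"hand":0,"dx":-0.15,"dy":-0.5,"dz":-0.5,"rx":0,"ry":0,"rz":0},{"hand":0,"dx":-0.18,"dy":-0.6,"dz":-0.6,"rx":0,"ry":0,"rz":0},{"hand":0,"dx":-0.21,"dy":-0.7,"dz":-0.7,"rx":0,"ry":0,"rz":0},{"hand":0,"dx":-0.24,"dy":-0.8,"dz":-0.8,"rx":0,"ry":0,"rz":0},{"hand":0,"dx":-0.27,"dy":-0.9,"dz":-0.9,"rx":0,"ry":0,"rz":0},{"hand":0,"dx":-0.3,"dy":-1,"dz":-1,"rx":0,"ry":0,"rz":0}]' 
python3 -m inch '[{"hand":0,"dx":-0.03,"dy":-0.1,"dz":0,"rx":0,"ry":0,"rz":0},{"hand":0,"dx":-0.06,"dy":-0.2,"dz":0,"rx":0,"ry":0,"rz":0},{"hand":0,"dx":-0.09,"dy":-0.3,"dz":0,"rx":0,"ry":0,"rz":0},{"hand":0,"dx":-0.12,"dy":-0.4,"dz":0,"rx":0,"ry":0,"rz":0},{"hand":0,"dx":-0.15,"dy":-0.5,"dz":0,"rx":0,"ry":0,"rz":0},{"hand":0,"dx":-0.18,"dy":-0.6,"dz":0,"rx":0,"ry":0,"rz":0},{"hand":0,"dx":-0.21,"dy":-0.7,"dz":0,"rx":0,"ry":0,"rz":0},{"hand":0,"dx":-0.24,"dy":-0.8,"dz":0,"rx":0,"ry":0,"rz":0},{"hand":0,"dx":-0.27,"dy":-0.9,"dz":0,"rx":0,"ry":0,"rz":0},{"hand":0,"dx":-0.3,"dy":-1,"dz":0,"rx":0,"ry":0,"rz":0}]' 
python3 -m inch '[{"hand":0,"dx":-0.03,"dy":-0.1,"dz":0,"rx":0,"ry":0,"rz":0},{"hand":0,"dx":-0.06,"dy":-0.2,"dz":0,"rx":0,"ry":0,"rz":0},{"hand":0,"dx":-0.09,"dy":-0.3,"dz":0,"rx":0,"ry":0,"rz":0},{"hand":0,"dx":-0.12,"dy":-0.4,"dz":0,"rx":0,"ry":0,"rz":0},{"hand":0,"dx":-0.15,"dy":-0.5,"dz":0,"rx":0,"ry":0,"rz":0},{"hand":0,"dx":-0.18,"dy":-0.6,"dz":0,"rx":0,"ry":0,"rz":0},{"hand":0,"dx":-0.21,"dy":-0.7,"dz":0,"rx":0,"ry":0,"rz":0},{"hand":0,"dx":-0.24,"dy":-0.8,"dz":0,"rx":0,"ry":0,"rz":0},{"hand":0,"dx":-0.27,"dy":-0.9,"dz":0,"rx":0,"ry":0,"rz":0},{"hand":0,"dx":-0.3,"dy":-1,"dz":0,"rx":0,"ry":0,"rz":0}]' 
python3 -m inch '[{"hand":0,"dx":-0.05,"dy":-0.1,"dz":0,"rx":0,"ry":0,"rz":-0.01},{"hand":0,"dx":-0.1,"dy":-0.2,"dz":0,"rx":0,"ry":0,"rz":-0.02},{"hand":0,"dx":-0.15,"dy":-0.3,"dz":0,"rx":0,"ry":0,"rz":-0.03},{"hand":0,"dx":-0.2,"dy":-0.4,"dz":0,"rx":0,"ry":0,"rz":-0.04},{"hand":0,"dx":-0.25,"dy":-0.5,"dz":0,"rx":0,"ry":0,"rz":-0.05},{"hand":0,"dx":-0.3,"dy":-0.6,"dz":0,"rx":0,"ry":0,"rz":-0.06},{"hand":0,"dx":-0.35,"dy":-0.7,"dz":0,"rx":0,"ry":0,"rz":-0.064},{"hand":0,"dx":-0.4,"dy":-0.8,"dz":0,"rx":0,"ry":0,"rz":-0.064},{"hand":0,"dx":-0.45,"dy":-0.9,"dz":0,"rx":0,"ry":0,"rz":-0.064},{"hand":0,"dx":-0.5,"dy":-1,"dz":0,"rx":0,"ry":0,"rz":-0.064}]' 
python3 - <<'E'
from h import *
s=read_state(); print(s["q"].round(1),s["eef_pos"])
img,d,P=pts("top"); meas(img,P); np.savez("top4.npz",img=img,P=P); cv2.imwrite("pics/top4.png",img)
img,d,P=pts("wrist"); np.savez("w4.npz",img=img,P=P); cv2.imwrite("pics/w4.png",img)
Z=P[...,2]; near=(abs(P[...,0]-.456)<.09)&(abs(P[...,1]-.314)<.06)&(Z>.047)&(Z<.062)
t=(P[near][:,:2]*1000).astype(np.float32); print(len(t),cv2.minAreaRect(t),np.median(P[near][:,2]))
E
```

```text
clock: 21.18
eef_pos: [0.4885, -0.0704, 0.1357]
orientation: [[0.975, -0.223, 0.002], [-0.223, -0.975, -0.001], [0.002, 0.0, -1.0]]
contact_force: [-0.1, 0.4, -1.7]
width: 0.877
gripper_force: 0.0
clock: 22.02
eef_pos: [0.4823, 0.0141, 0.2145]
orientation: [[0.975, -0.223, -0.0], [-0.223, -0.975, 0.0], [-0.0, -0.0, -1.0]]
contact_force: [0.5, -0.5, 0.4]
width: 1.0
gripper_force: 0.0
clock: 22.85
eef_pos: [0.4768, 0.0973, 0.2136]
orientation: [[0.975, -0.223, -0.0], [-0.223, -0.975, 0.0], [-0.0, -0.0, -1.0]]
contact_force: [0.5, 0.0, -0.6]
width: 1.0
gripper_force: 0.0
clock: 23.68
eef_pos: [0.4712, 0.1807, 0.2137]
orientation: [[0.975, -0.223, -0.0], [-0.223, -0.975, 0.0], [-0.0, -0.0, -1.0]]
contact_force: [0.0, 0.1, -0.2]
width: 1.004
gripper_force: 0.0
clock: 24.52
eef_pos: [0.4499, 0.2676, 0.2137]
orientation: [[1.0, -0.024, 0.0], [-0.024, -1.0, 0.0], [0.0, -0.0, -1.0]]
contact_force: [-0.1, 1.0, -0.6]
width: 1.003
gripper_force: 0.0
[ 18.5  24.8  98.5   0.   56.7 109.9] [0.44994687 0.26760544 0.21369039]
pointer n 21 dir deg -16.84 pt [0.6062 0.1044] tip [0.609  0.1139]
handle n 36 ctr ((597.441162109375, 69.80431365966797), 10.772592544555664) [0.5966 0.0695]
bar n 309 deg -13.29 pt [ 0.5746 -0.0236]
2841 ((456.03863525390625, 314.0550537109375), (30.45855712890625, 120.79522705078125), 87.86881256103516) 0.05475664463677904
```

```bash
python3 - <<'E'
import cv2
a=cv2.imread("pics/w4.png"); b=cv2.imread("pics/top4.png")[115:230,232:352]
cv2.imwrite("pics/v4.png",__import__("numpy").hstack([cv2.resize(a,(400,300)),cv2.resize(b,(313,300),interpolation=3)]))
E
```

```text
(no output)
```

View pics/v4.png

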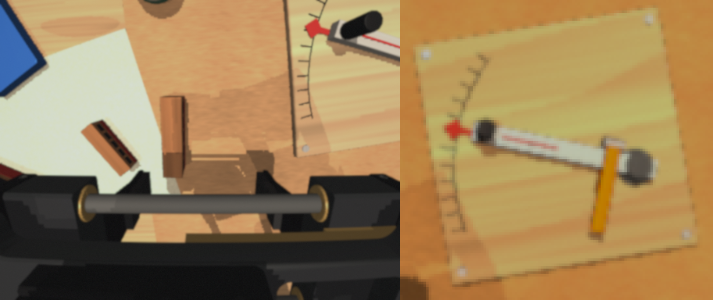

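The wrist view (left) shows the blank at about (173,135) with the small decoy at (110,148). The top view (right) shows the stop down across the fence and the fence in line with the pointer. Next I grasp the blank high on its sides, so the fingers clear the fence.

```bash

python3 -m inch '[{"hand":0.1,"dx":0.03,"dy":-0.1,"dz":0.1,"rx":0,"ry":0,"rz":0.004},{"hand":0.2,"dx":0.06,"dy":-0.2,"dz":0.2,"rx":0,"ry":0,"rz":0.004},{"hand":0.3,"dx":0.06,"dy":-0.3,"dz":0.3,"rx":0,"ry":0,"rz":0.004},{"hand":0.35,"dx":0.06,"dy":-0.4,"dz":0.4,"rx":0,"ry":0,"rz":0.004},{"hand":0.35,"dx":0.06,"dy":-0.5,"dz":0.5,"rx":0,"ry":0,"rz":0.004},{"hand":0.35,"dx":0.06,"dy":-0.583,"dz":0.6,"rx":0,"ry":0,"rz":0.004},{"hand":0.35,"dx":0.06,"dy":-0.583,"dz":0.7,"rx":0,"ry":0,"rz":0.004},{"hand":0.35,"dx":0.06,"dy":-0.583,"dz":0.8,"rx":0,"ry":0,"rz":0.004},{"hand":0.35,"dx":0.06,"dy":-0.583,"dz":0.9,"rx":0,"ry":0,"rz":0.004},{"hand":0.35,"dx":0.06,"dy":-0.583,"dz":1,"rx":0,"ry":0,"rz":0.004}]' 20
python3 -m inch '[{"hand":0.35,"dx":0,"dy":0,"dz":0.2,"rx":0,"ry":0,"rz":0},{"hand":0.35,"dx":0,"dy":0,"dz":0.4,"rx":0,"ry":0,"rz":0},{"hand":0.35,"dx":0,"dy":0,"dz":0.6,"rx":0,"ry":0,"rz":0},{"hand":0.35,"dx":0,"dy":0,"dz":0.8,"rx":0,"ry":0,"rz":0},{"hand":0.4,"dx":0,"dy":0,"dz":0.98,"rx":0,"ry":0,"rz":0},{"hand":0.5,"dx":0,"dy":0,"dz":0.98,"rx":0,"ry":0,"rz":0},{"hand":0.6,"dx":0,"dy":0,"dz":0.98,"rx":0,"ry":0,"rz":0},{"hand":0.8,"dx":0,"dy":0,"dz":0.98,"rx":0,"ry":0,"rz":0},{"hand":1,"dx":0,"dy":0,"dz":0.98,"rx":0,"ry":0,"rz":0},{"hand":1,"dx":0,"dy":0,"dz":0.98,"rx":0,"ry":0,"rz":0}]' 20

```

```text
clock: 25.45
eef_pos: [0.4559, 0.3129, 0.1328]
orientation: [[0.999, -0.037, -0.0], [-0.037, -0.999, -0.0], [-0.0, 0.0, -1.0]]
contact_force: [-0.3, -0.3, 1.0]
width: 0.652
gripper_force: 0.0
clock: 26.28
eef_pos: [0.4568, 0.3135, 0.0562]
orientation: [[0.999, -0.037, 0.002], [-0.037, -0.999, 0.001], [0.002, -0.001, -1.0]]
contact_force: [-0.6, -0.1, -1.6]
width: 0.343
gripper_force: 19.9
```

```bash

python3 -m inch '[{"hand":1,"dx":0,"dy":0,"dz":-0.15,"rx":0,"ry":0,"rz":0},{"hand":1,"dx":0,"dy":0,"dz":-0.3,"rx":0,"ry":0,"rz":0},{"hand":1,"dx":0.03,"dy":0.1,"dz":-0.5,"rx":0,"ry":0,"rz":0},{"hand":1,"dx":0.06,"dy":0.2,"dz":-0.7,"rx":0,"ry":0,"rz":0},{"hand":1,"dx":0.1,"dy":0.33,"dz":-0.9,"rx":0,"ry":0,"rz":0},{"hand":1,"dx":0.14,"dy":0.46,"dz":-1,"rx":0,"ry":0,"rz":0},{"hand":1,"dx":0.18,"dy":0.6,"dz":-1,"rx":0,"ry":0,"rz":0},{"hand":1,"dx":0.22,"dy":0.73,"dz":-1,"rx":0,"ry":0,"rz":0},{"hand":1,"dx":0.26,"dy":0.86,"dz":-1,"rx":0,"ry":0,"rz":0},{"hand":1,"dx":0.3,"dy":1,"dz":-1,"rx":0,"ry":0,"rz":0}]' 20
python3 -m inch '[{"hand":1,"dx":0.04,"dy":0.1,"dz":0,"rx":0,"ry":0,"rz":0},{"hand":1,"dx":0.08,"dy":0.2,"dz":0,"rx":0,"ry":0,"rz":0},{"hand":1,"dx":0.12,"dy":0.3,"dz":0,"rx":0,"ry":0,"rz":0},{"hand":1,"dx":0.16,"dy":0.4,"dz":0,"rx":0,"ry":0,"rz":0},{"hand":1,"dx":0.2,"dy":0.5,"dz":0,"rx":0,"ry":0,"rz":0},{"hand":1,"dx":0.24,"dy":0.6,"dz":0,"rx":0,"ry":0,"rz":0},{"hand":1,"dx":0.28,"dy":0.7,"dz":0,"rx":0,"ry":0,"rz":0},{"hand":1,"dx":0.32,"dy":0.8,"dz":0,"rx":0,"ry":0,"rz":0},{"hand":1,"dx":0.36,"dy":0.9,"dz":0,"rx":0,"ry":0,"rz":0},{"hand":1,"dx":0.4,"dy":1,"dz":0,"rx":0,"ry":0,"rz":0}]'
python3 -m inch '[{"hand":1,"dx":0.04,"dy":0.1,"dz":0,"rx":0,"ry":0,"rz":0},{"hand":1,"dx":0.08,"dy":0.2,"dz":0,"rx":0,"ry":0,"rz":0},{"hand":1,"dx":0.12,"dy":0.3,"dz":0,"rx":0,"ry":0,"rz":0},{"hand":1,"dx":0.16,"dy":0.4,"dz":0,"rx":0,"ry":0,"rz":0},{"hand":1,"dx":0.2,"dy":0.5,"dz":0,"rx":0,"ry":0,"rz":0},{"hand":1,"dx":0.24,"dy":0.6,"dz":0,"rx":0,"ry":0,"rz":0},{"hand":1,"dx":0.28,"dy":0.7,"dz":0,"rx":0,"ry":0,"rz":0},{"hand":1,"dx":0.32,"dy":0.8,"dz":0,"rx":0,"ry":0,"rz":0},{"hand":1,"dx":0.36,"dy":0.9,"dz":0,"rx":0,"ry":0,"rz":0},{"hand":1,"dx":0.4,"dy":1,"dz":0,"rx":0,"ry":0,"rz":0}]'
python3 -m inch '[{"hand":1,"dx":0.01,"dy":0.09,"dz":0,"rx":0,"ry":0,"rz":-0.03},{"hand":1,"dx":0.02,"dy":0.18,"dz":0,"rx":0,"ry":0,"rz":-0.07},{"hand":1,"dx":0.04,"dy":0.27,"dz":0,"rx":0,"ry":0,"rz":-0.11},{"hand":1,"dx":0.05,"dy":0.36,"dz":0,"rx":0,"ry":0,"rz":-0.15},{"hand":1,"dx":0.06,"dy":0.45,"dz":0,"rx":0,"ry":0,"rz":-0.19},{"hand":1,"dx":0.07,"dy":0.54,"dz":0,"rx":0,"ry":0,"rz":-0.23},{"hand":1,"dx":0.08,"dy":0.63,"dz":0,"rx":0,"ry":0,"rz":-0.27},{"hand":1,"dx":0.1,"dy":0.72,"dz":0,"rx":0,"ry":0,"rz":-0.31},{"hand":1,"dx":0.11,"dy":0.81,"dz":0,"rx":0,"ry":0,"rz":-0.35},{"hand":1,"dx":0.12,"dy":0.89,"dz":0,"rx":0,"ry":0,"rz":-0.38}]'

```

```text
clock: 27.12
eef_pos: [0.4767, 0.2312, 0.1345]
orientation: [[0.999, -0.037, -0.002], [-0.037, -0.999, -0.0], [-0.002, 0.0, -1.0]]
contact_force: [-0.7, 0.2, -1.4]
width: 0.341
gripper_force: 19.9
clock: 27.95
eef_pos: [0.5065, 0.1505, 0.1353]
orientation: [[0.999, -0.036, 0.0], [-0.036, -0.999, 0.0], [0.0, -0.0, -1.0]]
contact_force: [0.3, 0.5, -0.8]
width: 0.341
gripper_force: 19.9
clock: 28.78
eef_pos: [0.5342, 0.0698, 0.135]
orientation: [[0.999, -0.036, -0.003], [-0.036, -0.999, 0.001], [-0.003, -0.001, -1.0]]
contact_force: [-2.0, 1.7, -1.7]
width: 0.344
gripper_force: 19.9
clock: 29.62
eef_pos: [0.5428, -0.0023, 0.1353]
orientation: [[0.396, 0.918, 0.001], [0.918, -0.396, -0.0], [-0.0, 0.001, -1.0]]
contact_force: [0.3, 0.7, -1.0]
width: 0.35
gripper_force: 19.9
```

The blank's end may have brushed the handle at the end of call 3, where the force rose to about 2 N. I'll check the grip and the fence.

```bash
python3 - <<'E'
from h import *
s=read_state(); print(s["eef_pos"],s["contact_force"],s["width"])
img,d,P=pts("wrist"); np.savez("w5.npz",img=img,P=P); meas(img,P)
b,d,T=pts("top"); np.savez("top5.npz",img=b,P=T); meas(b,T)
Z=P[...,2]; near=(abs(P[...,0]-.56)<.09)&(abs(P[...,1]-.03)<.09)&(Z>.118)&(Z<.145)
near[170:]=0
t=P[near]; print(len(t),np.median(t[:,2]),cv2.minAreaRect((t[:,:2]*1000).astype(np.float32)))
cv2.imwrite("pics/v5.png",np.hstack([cv2.resize(img,(400,300)),cv2.resize(b[115:230,232:352],(313,300),interpolation=3)]))
E
```

```text
[ 0.54276786 -0.00231468  0.13533938] [ 0.30362876  0.68602219 -1.03691765] 0.35018781540636357
pointer n 587 dir deg -13.44 pt [0.6076 0.1032] tip [0.611  0.1173]
handle n 982 ctr ((599.34326171875, 67.83776092529297), 11.439647674560547) [0.599  0.0682]
bar n 2879 deg -9.39 pt [0.5882 0.0194]
pointer n 22 dir deg -11.74 pt [0.606  0.1054] tip [0.6078 0.1141]
handle n 32 ctr ((572.0621337890625, 54.23812484741211), 37.16484069824219) [0.5941 0.0686]
bar n 51 deg -0.22 pt [0.5947 0.052 ]
1459 0.1339962927596693 ((564.6226806640625, 44.92802047729492), (12.156743049621582, 30.309633255004883), 66.55925750732422)
```

View pics/v5.png

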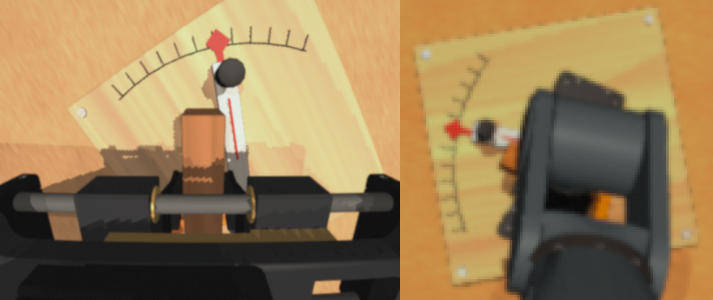

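The wrist view shows the blank straight in the grip and the handle and pointer unchanged. Next I turn the blank to the fence angle and lower it about 12 mm clear of both the face and the stop.

```bash

python3 -m inch '[{"hand":1,"dx":0.02,"dy":-0.01,"dz":0,"rx":0,"ry":0,"rz":-0.03},{"hand":1,"dx":0.04,"dy":-0.014,"dz":0.05,"rx":0,"ry":0,"rz":-0.057},{"hand":1,"dx":0.04,"dy":-0.014,"dz":0.15,"rx":0,"ry":0,"rz":-0.057},{"hand":1,"dx":0.04,"dy":-0.014,"dz":0.25,"rx":0,"ry":0,"rz":-0.057},{"hand":1,"dx":0.04,"dy":-0.014,"dz":0.35,"rx":0,"ry":0,"rz":-0.057},{"hand":1,"dx":0.04,"dy":-0.014,"dz":0.45,"rx":0,"ry":0,"rz":-0.057},{"hand":1,"dx":0.04,"dy":-0.014,"dz":0.55,"rx":0,"ry":0,"rz":-0.057},{"hand":1,"dx":0.04,"dy":-0.014,"dz":0.62,"rx":0,"ry":0,"rz":-0.057},{"hand":1,"dx":0.04,"dy":-0.014,"dz":0.68,"rx":0,"ry":0,"rz":-0.057},{"hand":1,"dx":0.04,"dy":-0.014,"dz":0.73,"rx":0,"ry":0,"rz":-0.057}]' 20
python3 -m inch '[{"hand":1,"dx":0,"dy":0,"dz":0.005,"rx":0,"ry":0,"rz":0},{"hand":1,"dx":0,"dy":0,"dz":0.01,"rx":0,"ry":0,"rz":0},{"hand":1,"dx":-0.01,"dy":0,"dz":0.015,"rx":0,"ry":0,"rz":0},{"hand":1,"dx":-0.02,"dy":0.015,"dz":0.02,"rx":0,"ry":0,"rz":0},{"hand":1,"dx":-0.04,"dy":0.03,"dz":0.02,"rx":0,"ry":0,"rz":0},{"hand":1,"dx":-0.055,"dy":0.045,"dz":0.02,"rx":0,"ry":0,"rz":0},{"hand":1,"dx":-0.07,"dy":0.06,"dz":0.02,"rx":0,"ry":0,"rz":0},{"hand":1,"dx":-0.085,"dy":0.075,"dz":0.02,"rx":0,"ry":0,"rz":0},{"hand":1,"dx":-0.1,"dy":0.09,"dz":0.02,"rx":0,"ry":0,"rz":0},{"hand":1,"dx":-0.1,"dy":0.1,"dz":0.02,"rx":0,"ry":0,"rz":0}]'

```

```text
clock: 30.55
eef_pos: [0.5424, 0.0021, 0.0761]
orientation: [[0.233, 0.973, -0.001], [0.973, -0.233, 0.0], [-0.0, -0.001, -1.0]]
contact_force: [-0.2, -0.1, -1.0]
width: 0.345
gripper_force: 19.9
clock: 31.38
eef_pos: [0.5486, -0.0079, 0.0753]
orientation: [[0.232, 0.973, 0.0], [0.973, -0.232, -0.0], [-0.0, 0.0, -1.0]]
contact_force: [-0.1, 0.2, -1.7]
width: 0.342
gripper_force: 19.9
```

```bash

python3 -m inch '[{"hand":1,"dx":0,"dy":0.005,"dz":0.005,"rx":0,"ry":0,"rz":0},{"hand":1,"dx":0,"dy":0.01,"dz":0.005,"rx":0,"ry":0,"rz":0},{"hand":1,"dx":0,"dy":0.015,"dz":0.005,"rx":0,"ry":0,"rz":0},{"hand":1,"dx":0,"dy":0.02,"dz":0.005,"rx":0,"ry":0,"rz":0},{"hand":1,"dx":0,"dy":0.025,"dz":0.005,"rx":0,"ry":0,"rz":0},{"hand":1,"dx":0,"dy":0.03,"dz":0.005,"rx":0,"ry":0,"rz":0},{"hand":1,"dx":0,"dy":0.035,"dz":0.005,"rx":0,"ry":0,"rz":0},{"hand":1,"dx":0,"dy":0.04,"dz":0.005,"rx":0,"ry":0,"rz":0},{"hand":1,"dx":0,"dy":0.045,"dz":0.005,"rx":0,"ry":0,"rz":0},{"hand":1,"dx":0,"dy":0.045,"dz":0.005,"rx":0,"ry":0,"rz":0}]' 
python3 -c "
from h import *
s=read_state();print(s['eef_pos'],s['contact_force'],s['torque'],np.array(s['contact_force'])@s['orientation'])"

```

```text
clock: 32.22
eef_pos: [0.5521, -0.0084, 0.0749]
orientation: [[0.232, 0.973, 0.0], [0.973, -0.232, -0.0], [0.0, 0.0, -1.0]]
contact_force: [0.2, -0.1, -1.3]
width: 0.345
gripper_force: 19.9
[ 0.55210001 -0.0084257   0.07490726] [ 0.19048378 -0.08185422 -1.28035522] [ 0.00573484 -0.11329347 -0.01089695] [-0.03541887  0.20399042  1.28040114]
```

```bash

python3 -m inch '[{"hand":1,"dx":0,"dy":0.003,"dz":0,"rx":0,"ry":0,"rz":0},{"hand":1,"dx":0,"dy":0.006,"dz":0,"rx":0,"ry":0,"rz":0},{"hand":1,"dx":0,"dy":0.009,"dz":0,"rx":0,"ry":0,"rz":0},{"hand":1,"dx":0,"dy":0.012,"dz":0,"rx":0,"ry":0,"rz":0},{"hand":1,"dx":0,"dy":0.015,"dz":0,"rx":0,"ry":0,"rz":0},{"hand":1,"dx":0,"dy":0.018,"dz":0,"rx":0,"ry":0,"rz":0},{"hand":1,"dx":0,"dy":0.021,"dz":0,"rx":0,"ry":0,"rz":0},{"hand":1,"dx":0,"dy":0.025,"dz":0,"rx":0,"ry":0,"rz":0},{"hand":1,"dx":0,"dy":0.025,"dz":0,"rx":0,"ry":0,"rz":0},{"hand":1,"dx":0,"dy":0.025,"dz":0,"rx":0,"ry":0,"rz":0}]' 
python3 -c "
from h import *
s=read_state();print(s['eef_pos'],s['contact_force'],s['torque'],np.array(s['contact_force'])@s['orientation'])"

```

```text
clock: 33.05
eef_pos: [0.5538, -0.0088, 0.0748]
orientation: [[0.232, 0.973, -0.0], [0.973, -0.232, 0.0], [0.0, -0.0, -1.0]]
contact_force: [-0.3, -0.4, -0.1]
width: 0.34
gripper_force: 19.9
[ 0.55375633 -0.0088153   0.07484566] [-0.3304115  -0.42651062 -0.12985857] [ 0.00015201  0.00840557 -0.00595254] [-0.49157459 -0.22231164  0.12991642]
```

```bash

python3 -m inch '[{"hand":1,"dx":-0.003,"dy":0.003,"dz":0,"rx":0,"ry":0,"rz":0},{"hand":1,"dx":-0.006,"dy":0.006,"dz":0,"rx":0,"ry":0,"rz":0},{"hand":1,"dx":-0.009,"dy":0.009,"dz":0,"rx":0,"ry":0,"rz":0},{"hand":1,"dx":-0.012,"dy":0.012,"dz":0,"rx":0,"ry":0,"rz":0},{"hand":1,"dx":-0.015,"dy":0.015,"dz":0,"rx":0,"ry":0,"rz":0},{"hand":1,"dx":-0.018,"dy":0.018,"dz":0,"rx":0,"ry":0,"rz":0},{"hand":1,"dx":-0.021,"dy":0.021,"dz":0,"rx":0,"ry":0,"rz":0},{"hand":1,"dx":-0.025,"dy":0.025,"dz":0,"rx":0,"ry":0,"rz":0},{"hand":1,"dx":-0.025,"dy":0.025,"dz":0,"rx":0,"ry":0,"rz":0},{"hand":1,"dx":-0.025,"dy":0.025,"dz":0,"rx":0,"ry":0,"rz":0}]' 
python3 -c "
from h import *
s=read_state();print(s['eef_pos'],s['contact_force'],s['torque'],np.array(s['contact_force'])@s['orientation'])"

```

```text
clock: 33.88
eef_pos: [0.5543, -0.0108, 0.0746]
orientation: [[0.233, 0.973, -0.002], [0.973, -0.233, 0.001], [0.0, -0.002, -1.0]]
contact_force: [-2.8, 2.2, -1.3]
width: 0.34
gripper_force: 20.0
[ 0.5543361  -0.01081331  0.07459427] [-2.84190219  2.24477784 -1.25869148] [ 0.56553164  0.57567294 -0.15899091] [ 1.52184553 -3.28294678  1.26727522]
```

```bash

python3 -m inch '[{"hand":1,"dx":-0.005,"dy":-0.005,"dz":0,"rx":0,"ry":0,"rz":0},{"hand":1,"dx":-0.01,"dy":-0.01,"dz":0,"rx":0,"ry":0,"rz":0},{"hand":1,"dx":-0.015,"dy":-0.01,"dz":0,"rx":0,"ry":0,"rz":0},{"hand":1,"dx":-0.02,"dy":-0.01,"dz":0,"rx":0,"ry":0,"rz":0},{"hand":1,"dx":-0.025,"dy":-0.01,"dz":0,"rx":0,"ry":0,"rz":0},{"hand":1,"dx":-0.03,"dy":-0.01,"dz":0,"rx":0,"ry":0,"rz":0},{"hand":1,"dx":-0.035,"dy":-0.01,"dz":0,"rx":0,"ry":0,"rz":0},{"hand":1,"dx":-0.04,"dy":-0.01,"dz":0,"rx":0,"ry":0,"rz":0},{"hand":1,"dx":-0.04,"dy":-0.01,"dz":0,"rx":0,"ry":0,"rz":0},{"hand":1,"dx":-0.04,"dy":-0.01,"dz":0,"rx":0,"ry":0,"rz":0}]' 
python3 -c "
from h import *
s=read_state();print(s['eef_pos'],s['contact_force'],s['torque'],np.array(s['contact_force'])@s['orientation'])"

```

```text
clock: 34.72
eef_pos: [0.5537, -0.0126, 0.075]
orientation: [[0.233, 0.972, -0.0], [0.972, -0.233, 0.003], [0.002, -0.001, -1.0]]
contact_force: [-3.2, 8.8, 0.6]
width: 0.347
gripper_force: 20.0
[ 0.55365936 -0.01256345  0.07501995] [-3.15908868  8.83823949  0.59507908] [ 1.52582642  0.43423516 -0.08103752] [ 7.85936361 -5.13340048 -0.57187481]
```

The blank is now touching both the fence (about 5 N) and the stop (about 8 N). I'll ease both loads and let go.

```bash

python3 -m inch '[{"hand":1,"dx":0.008,"dy":-0.005,"dz":0,"rx":0,"ry":0,"rz":0},{"hand":1,"dx":0.016,"dy":-0.01,"dz":0,"rx":0,"ry":0,"rz":0},{"hand":1,"dx":0.025,"dy":-0.015,"dz":0.006,"rx":0,"ry":0,"rz":0},{"hand":1,"dx":0.025,"dy":-0.015,"dz":0.006,"rx":0,"ry":0,"rz":0},{"hand":0.62,"dx":0.025,"dy":-0.015,"dz":0.006,"rx":0,"ry":0,"rz":0},{"hand":0.58,"dx":0.025,"dy":-0.015,"dz":0.006,"rx":0,"ry":0,"rz":0},{"hand":0.54,"dx":0.025,"dy":-0.015,"dz":0.006,"rx":0,"ry":0,"rz":0},{"hand":0.5,"dx":0.025,"dy":-0.015,"dz":0.006,"rx":0,"ry":0,"rz":0},{"hand":0.46,"dx":0.025,"dy":-0.015,"dz":0.006,"rx":0,"ry":0,"rz":0},{"hand":0.4,"dx":0.025,"dy":-0.015,"dz":0.006,"rx":0,"ry":0,"rz":0}]' 
python3 -m inch '[{"hand":0.4,"dx":0,"dy":0,"dz":-0.05,"rx":0,"ry":0,"rz":0},{"hand":0.4,"dx":0,"dy":0,"dz":-0.1,"rx":0,"ry":0,"rz":0},{"hand":0.4,"dx":0,"dy":0,"dz":-0.2,"rx":0,"ry":0,"rz":0},{"hand":0.4,"dx":0,"dy":0,"dz":-0.3,"rx":0,"ry":0,"rz":0},{"hand":0.4,"dx":0,"dy":0,"dz":-0.4,"rx":0,"ry":0,"rz":0},{"hand":0.4,"dx":0,"dy":0,"dz":-0.5,"rx":0,"ry":0,"rz":0},{"hand":0.3,"dx":-0.1,"dy":-0.1,"dz":-0.6,"rx":0,"ry":0,"rz":0},{"hand":0.3,"dx":-0.2,"dy":-0.2,"dz":-0.7,"rx":0,"ry":0,"rz":0},{"hand":0.3,"dx":-0.3,"dy":-0.3,"dz":-0.8,"rx":0,"ry":0,"rz":0},{"hand":0.3,"dx":-0.4,"dy":-0.4,"dz":-0.9,"rx":0,"ry":0,"rz":0}]' 
python3 - <<'E'
from h import *
s=read_state(); print(s["eef_pos"],s["contact_force"])
img,d,P=pts("wrist"); np.savez("w6.npz",img=img,P=P); meas(img,P)
b,d,T=pts("top"); np.savez("top6.npz",img=b,P=T); meas(b,T)
Z=P[...,2]; near=(abs(P[...,0]-.55)<.09)&(abs(P[...,1]+.01)<.09)&(Z>.067)&(Z<.08); near[225:]=0
t=P[near]; print(len(t),np.median(t[:,2]),cv2.minAreaRect((t[:,:2]*1000).astype(np.float32)))
cv2.imwrite("pics/v6.png",np.hstack([cv2.resize(img,(400,300)),cv2.resize(b[115:230,232:352],(313,300),interpolation=3)]))
E
```

```text
clock: 35.55
eef_pos: [0.5539, -0.0124, 0.0747]
orientation: [[0.232, 0.973, 0.002], [0.973, -0.232, -0.001], [-0.0, 0.002, -1.0]]
contact_force: [0.5, -0.0, 0.2]
width: 0.546
gripper_force: 0.0
clock: 36.38
eef_pos: [0.5128, -0.0362, 0.1472]
orientation: [[0.232, 0.973, -0.001], [0.973, -0.232, 0.0], [-0.0, -0.001, -1.0]]
contact_force: [0.2, 0.1, 0.0]
width: 0.691
gripper_force: 0.0
[ 0.51283764 -0.03623045  0.14716161] [0.20068018 0.1359471  0.04303847]
pointer n 549 dir deg -15.03 pt [0.6064 0.105 ] tip [0.6096 0.1168]
handle n 1055 ctr ((598.5306396484375, 67.88833618164062), 11.847207069396973) [0.5974 0.0676]
bar n 3037 deg -10.82 pt [ 0.5809 -0.0244]
pointer n 22 dir deg -15.18 pt [0.6058 0.1031] tip [0.6088 0.114 ]
handle n 35 ctr ((596.695068359375, 68.9575424194336), 10.396125793457031) [0.5965 0.0692]
bar n 137 deg -7.33 pt [0.5887 0.0188]
5195 0.07391376874253569 ((559.3841552734375, 9.378082275390625), (148.45562744140625, 43.77796173095703), 67.93172454833984)
```

View pics/v6.png

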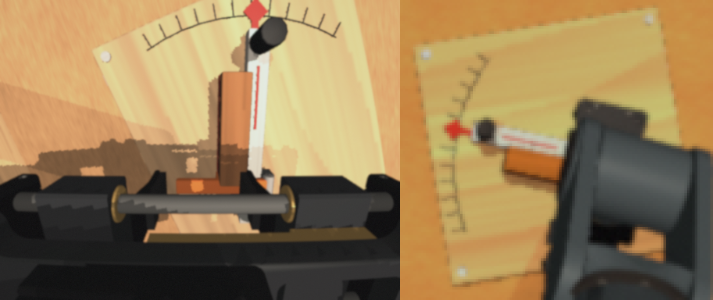

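The wrist view shows the blank (237,130) flush along the fence, its near end at the orange stop (205,187), with fence and pointer still in line. I'll check this in numbers before flipping the stop.

```bash
python3 - <<'E'
from h import *
z=np.load("w6.npz"); img=z["img"];P=z["P"]; hsv=cv2.cvtColor(img,cv2.COLOR_BGR2HSV).astype(int); Z=P[...,2]
sat=(hsv[...,0]<20)&(hsv[...,1]>110)
th=np.radians(-13.0); f=np.array([np.cos(th),np.sin(th)]); g=np.array([-np.sin(th),np.cos(th)]); pv=np.array([.554,-.1245])
F=np.stack([(P[...,:2]-pv)@f,(P[...,:2]-pv)@g],-1)*1000
box=(F[...,0]>-60)&(F[...,0]<20)&(F[...,1]>20)&(F[...,1]<185)
m=sat&box&(Z>.068)&(Z<.079); r=cv2.minAreaRect(F[m].astype(np.float32)); print("blank",m.sum(),np.percentile(F[m],[1,99],axis=0).round(1),r,np.median(Z[m]))
m=box&(hsv[...,1]<70)&(Z>.039)&(Z<.046)&(F[...,1]>70)&(F[...,1]<165)&(abs(F[...,0])<20); print("fence top",m.sum(),np.percentile(F[m],[1,50,99],axis=0).round(1))
l=cv2.fitLine(F[m].astype(np.float32),cv2.DIST_HUBER,0,.1,.01).ravel(); print("fence line deg rel",np.degrees(np.arctan2(-l[0]*np.sign(l[1]),abs(l[1]))))
m=sat&(Z>.045)&(Z<.062)&(F[...,0]>-100)&(F[...,0]<-20)&(F[...,1]<60); print("stop",m.sum(),np.percentile(F[m],[1,99],axis=0).round(1),np.median(Z[m]))
E
```

```text
blank 5220 [[-42.3  49.2]
 [-13.5 165.5]] ((-27.687267303466797, 106.5039291381836), (119.62696075439453, 29.396482467651367), 89.6349868774414) 0.07392801910473416
fence top 1713 [[ -5.4  70.9]
 [  4.1 116.9]
 [ 11.6 163.5]]
fence line deg rel -1.4759465
stop 1329 [[-93.1  29.4]
 [-21.4  47.3]] 0.055823438205855364
```

The blank's centre is at (-27.7, 106.5) mm in the fence frame, against (-27, 106) wanted. Next I turn the tool and pinch the tab.

```bash

python3 -m inch '[{"hand":0.4,"dx":-0.05,"dy":-0.02,"dz":0,"rx":0,"ry":0,"rz":0.039},{"hand":0.4,"dx":-0.1,"dy":-0.04,"dz":0,"rx":0,"ry":0,"rz":0.078},{"hand":0.4,"dx":-0.15,"dy":-0.06,"dz":0,"rx":0,"ry":0,"rz":0.117},{"hand":0.4,"dx":-0.2,"dy":-0.08,"dz":0,"rx":0,"ry":0,"rz":0.156},{"hand":0.4,"dx":-0.25,"dy":-0.1,"dz":0,"rx":0,"ry":0,"rz":0.195},{"hand":0.4,"dx":-0.3,"dy":-0.12,"dz":0,"rx":0,"ry":0,"rz":0.234},{"hand":0.4,"dx":-0.35,"dy":-0.14,"dz":0,"rx":0,"ry":0,"rz":0.273},{"hand":0.4,"dx":-0.4,"dy":-0.16,"dz":0,"rx":0,"ry":0,"rz":0.312},{"hand":0.4,"dx":-0.45,"dy":-0.18,"dz":0,"rx":0,"ry":0,"rz":0.351},{"hand":0.4,"dx":-0.486,"dy":-0.196,"dz":0,"rx":0,"ry":0,"rz":0.39}]' 6
python3 -m inch '[{"hand":0.4,"dx":0,"dy":0,"dz":0,"rx":0,"ry":0,"rz":0.036},{"hand":0.4,"dx":0,"dy":0,"dz":0,"rx":0,"ry":0,"rz":0.072},{"hand":0.4,"dx":0,"dy":0,"dz":0,"rx":0,"ry":0,"rz":0.108},{"hand":0.4,"dx":0,"dy":0,"dz":0,"rx":0,"ry":0,"rz":0.108},{"hand":0.4,"dx":0,"dy":0,"dz":0,"rx":0,"ry":0,"rz":0.108},{"hand":0.4,"dx":0,"dy":0,"dz":0.05,"rx":0,"ry":0,"rz":0.108},{"hand":0.4,"dx":0,"dy":0,"dz":0.1,"rx":0,"ry":0,"rz":0.108},{"hand":0.4,"dx":0,"dy":0,"dz":0.15,"rx":0,"ry":0,"rz":0.108},{"hand":0.4,"dx":0,"dy":0,"dz":0.2,"rx":0,"ry":0,"rz":0.108},{"hand":0.4,"dx":0,"dy":0,"dz":0.2,"rx":0,"ry":0,"rz":0.108}]' 

```

```text
clock: 37.32
eef_pos: [0.4901, -0.0702, 0.1462]
orientation: [[0.995, 0.104, -0.0], [0.104, -0.995, 0.0], [-0.0, -0.0, -1.0]]
contact_force: [-0.7, 0.1, 0.4]
width: 0.603
gripper_force: 0.0
clock: 38.15
eef_pos: [0.4897, -0.0696, 0.1294]
orientation: [[0.974, -0.226, -0.002], [-0.226, -0.974, 0.001], [-0.002, -0.0, -1.0]]
contact_force: [-0.0, -0.4, 0.6]
width: 0.6
gripper_force: 0.0
```

```bash

python3 -m inch '[{"hand":0.4,"dx":-0.012,"dy":0.008,"dz":0.1,"rx":0,"ry":0,"rz":0},{"hand":0.4,"dx":-0.012,"dy":0.008,"dz":0.22,"rx":0,"ry":0,"rz":0},{"hand":0.4,"dx":-0.012,"dy":0.008,"dz":0.34,"rx":0,"ry":0,"rz":0},{"hand":0.4,"dx":-0.012,"dy":0.008,"dz":0.46,"rx":0,"ry":0,"rz":0},{"hand":0.4,"dx":-0.012,"dy":0.008,"dz":0.58,"rx":0,"ry":0,"rz":0},{"hand":0.4,"dx":-0.012,"dy":0.008,"dz":0.7,"rx":0,"ry":0,"rz":0},{"hand":0.4,"dx":-0.012,"dy":0.008,"dz":0.8,"rx":0,"ry":0,"rz":0},{"hand":0.4,"dx":-0.012,"dy":0.008,"dz":0.88,"rx":0,"ry":0,"rz":0},{"hand":0.4,"dx":-0.012,"dy":0.008,"dz":0.93,"rx":0,"ry":0,"rz":0},{"hand":0.4,"dx":-0.012,"dy":0.008,"dz":0.93,"rx":0,"ry":0,"rz":0}]' 6
python3 -m inch '[{"hand":0.5,"dx":0,"dy":0,"dz":0,"rx":0,"ry":0,"rz":0},{"hand":0.55,"dx":0,"dy":0,"dz":0,"rx":0,"ry":0,"rz":0},{"hand":0.6,"dx":0,"dy":0,"dz":0,"rx":0,"ry":0,"rz":0},{"hand":0.65,"dx":0,"dy":0,"dz":0,"rx":0,"ry":0,"rz":0},{"hand":0.7,"dx":0,"dy":0,"dz":0,"rx":0,"ry":0,"rz":0},{"hand":0.75,"dx":0,"dy":0,"dz":0,"rx":0,"ry":0,"rz":0},{"hand":0.8,"dx":0,"dy":0,"dz":0,"rx":0,"ry":0,"rz":0},{"hand":0.9,"dx":0,"dy":0,"dz":0,"rx":0,"ry":0,"rz":0},{"hand":1,"dx":0,"dy":0,"dz":0,"rx":0,"ry":0,"rz":0},{"hand":1,"dx":0,"dy":0,"dz":0,"rx":0,"ry":0,"rz":0}]' 6

```

```text
clock: 38.98
eef_pos: [0.4888, -0.0701, 0.055]
orientation: [[0.974, -0.226, -0.002], [-0.226, -0.974, 0.001], [-0.002, -0.0, -1.0]]
contact_force: [0.0, 0.2, 0.4]
width: 0.597
gripper_force: 0.0
clock: 39.82
eef_pos: [0.4892, -0.0701, 0.056]
orientation: [[0.974, -0.226, -0.0], [-0.226, -0.974, 0.0], [-0.0, -0.0, -1.0]]
contact_force: [-0.2, 0.7, -0.1]
width: 0.212
gripper_force: 6.0
```

```bash

python3 -m inch '[{"hand":1,"dx":0.006,"dy":0,"dz":-0.095,"rx":0,"ry":0,"rz":0},{"hand":1,"dx":0.024,"dy":0,"dz":-0.212,"rx":0,"ry":0,"rz":0},{"hand":1,"dx":0.06,"dy":0,"dz":-0.35,"rx":0,"ry":0,"rz":0},{"hand":1,"dx":0.118,"dy":0,"dz":-0.493,"rx":0,"ry":0,"rz":0},{"hand":1,"dx":0.188,"dy":0,"dz":-0.617,"rx":0,"ry":0,"rz":0},{"hand":1,"dx":0.272,"dy":0,"dz":-0.732,"rx":0,"ry":0,"rz":0},{"hand":1,"dx":0.36,"dy":0,"dz":-0.828,"rx":0,"ry":0,"rz":0},{"hand":1,"dx":0.449,"dy":0,"dz":-0.906,"rx":0,"ry":0,"rz":0},{"hand":1,"dx":0.546,"dy":0,"dz":-0.975,"rx":0,"ry":0,"rz":0},{"hand":1,"dx":0.576,"dy":0,"dz":-0.994,"rx":0,"ry":0,"rz":0}]' 6
python3 -m inch '[{"hand":1,"dx":0.105,"dy":0,"dz":-0.056,"rx":0,"ry":0,"rz":0},{"hand":1,"dx":0.214,"dy":0,"dz":-0.102,"rx":0,"ry":0,"rz":0},{"hand":1,"dx":0.328,"dy":0,"dz":-0.135,"rx":0,"ry":0,"rz":0},{"hand":1,"dx":0.445,"dy":0,"dz":-0.158,"rx":0,"ry":0,"rz":0},{"hand":1,"dx":0.563,"dy":0,"dz":-0.169,"rx":0,"ry":0,"rz":0},{"hand":1,"dx":0.682,"dy":0,"dz":-0.168,"rx":0,"ry":0,"rz":0},{"hand":1,"dx":0.8,"dy":0,"dz":-0.155,"rx":0,"ry":0,"rz":0},{"hand":1,"dx":0.916,"dy":0,"dz":-0.13,"rx":0,"ry":0,"rz":0},{"hand":1,"dx":0.97,"dy":0,"dz":-0.115,"rx":0,"ry":0,"rz":0},{"hand":1,"dx":0.97,"dy":0,"dz":-0.115,"rx":0,"ry":0,"rz":0}]' 

```

```text
clock: 40.65
eef_pos: [0.5347, -0.0803, 0.1372]
orientation: [[0.974, -0.226, 0.001], [-0.226, -0.974, 0.001], [0.0, -0.001, -1.0]]
contact_force: [-1.5, 3.1, 4.0]
width: 0.209
gripper_force: 6.0
clock: 41.48
eef_pos: [0.6102, -0.0983, 0.144]
orientation: [[0.974, -0.226, -0.001], [-0.226, -0.974, 0.0], [-0.001, -0.0, -1.0]]
contact_force: [-0.8, 2.1, 2.0]
width: 0.209
gripper_force: 6.0
```

```bash

python3 -m inch '[{"hand":0.7,"dx":0,"dy":0,"dz":0,"rx":0,"ry":0,"rz":0},{"hand":0.6,"dx":0,"dy":0,"dz":0,"rx":0,"ry":0,"rz":0},{"hand":0.5,"dx":0,"dy":0,"dz":0,"rx":0,"ry":0,"rz":0},{"hand":0.4,"dx":0,"dy":0,"dz":0,"rx":0,"ry":0,"rz":0},{"hand":0.4,"dx":0,"dy":0,"dz":0,"rx":0,"ry":0,"rz":0},{"hand":0.4,"dx":0,"dy":0,"dz":-0.1,"rx":0,"ry":0,"rz":0},{"hand":0.4,"dx":0,"dy":0,"dz":-0.3,"rx":0,"ry":0,"rz":0},{"hand":0.4,"dx":0,"dy":0,"dz":-0.5,"rx":0,"ry":0,"rz":0},{"hand":0.4,"dx":0,"dy":0,"dz":-0.75,"rx":0,"ry":0,"rz":0},{"hand":0.4,"dx":0,"dy":0,"dz":-1,"rx":0,"ry":0,"rz":0}]' 
python3 -m inch '[{"hand":0.3,"dx":-0.1,"dy":0,"dz":-0.05,"rx":0,"ry":0,"rz":0},{"hand":0.3,"dx":-0.2,"dy":0,"dz":-0.1,"rx":0,"ry":0,"rz":0},{"hand":0.3,"dx":-0.3,"dy":0,"dz":-0.2,"rx":0,"ry":0,"rz":0},{"hand":0.3,"dx":-0.4,"dy":0,"dz":-0.2,"rx":0,"ry":0,"rz":0},{"hand":0.3,"dx":-0.5,"dy":0,"dz":-0.2,"rx":0,"ry":0,"rz":0},{"hand":0.3,"dx":-0.6,"dy":0,"dz":-0.2,"rx":0,"ry":0,"rz":0},{"hand":0.3,"dx":-0.7,"dy":0,"dz":-0.2,"rx":0,"ry":0,"rz":0},{"hand":0.3,"dx":-0.8,"dy":0,"dz":-0.2,"rx":0,"ry":0,"rz":0},{"hand":0.3,"dx":-0.9,"dy":0,"dz":-0.2,"rx":0,"ry":0,"rz":0},{"hand":0.3,"dx":-1,"dy":0,"dz":-0.2,"rx":0,"ry":0,"rz":0}]' 
python3 -m inch '[{"hand":0.3,"dx":-0.1,"dy":0.1,"dz":0,"rx":0,"ry":0,"rz":0},{"hand":0.3,"dx":-0.2,"dy":0.2,"dz":0,"rx":0,"ry":0,"rz":0},{"hand":0.3,"dx":-0.3,"dy":0.3,"dz":0,"rx":0,"ry":0,"rz":0},{"hand":0.3,"dx":-0.4,"dy":0.4,"dz":0,"rx":0,"ry":0,"rz":0},{"hand":0.3,"dx":-0.5,"dy":0.5,"dz":0,"rx":0,"ry":0,"rz":0},{"hand":0.3,"dx":-0.6,"dy":0.6,"dz":0,"rx":0,"ry":0,"rz":0},{"hand":0.3,"dx":-0.7,"dy":0.7,"dz":0,"rx":0,"ry":0,"rz":0},{"hand":0.3,"dx":-0.8,"dy":0.8,"dz":0,"rx":0,"ry":0,"rz":0},{"hand":0.3,"dx":-0.9,"dy":0.9,"dz":0,"rx":0,"ry":0,"rz":0},{"hand":0.3,"dx":-1,"dy":1,"dz":0,"rx":0,"ry":0,"rz":0}]' 
python3 - <<'E'
from h import *
s=read_state(); print(s["eef_pos"],s["contact_force"],s["clock"])
b,d,T=pts("top"); np.savez("top7.npz",img=b,P=T); meas(b,T)
img,d,P=pts("wrist"); np.savez("w7.npz",img=img,P=P); meas(img,P)
cv2.imwrite("pics/v7.png",np.hstack([cv2.resize(img,(400,300)),cv2.resize(b[115:230,232:352],(400,383),interpolation=3)[:300]]))
E
```

```text
clock: 42.32
eef_pos: [0.6095, -0.0983, 0.226]
orientation: [[0.974, -0.226, -0.0], [-0.226, -0.974, -0.0], [0.0, 0.0, -1.0]]
contact_force: [0.4, -0.4, 0.6]
width: 0.596
gripper_force: 0.0
clock: 43.15
eef_pos: [0.5309, -0.0799, 0.2405]
orientation: [[0.974, -0.226, -0.0], [-0.226, -0.974, 0.0], [-0.0, -0.0, -1.0]]
contact_force: [-0.6, 0.5, -0.1]
width: 0.703
gripper_force: 0.0
clock: 43.98
eef_pos: [0.4348, -0.1406, 0.2407]
orientation: [[0.974, -0.226, 0.0], [-0.226, -0.974, -0.0], [0.0, 0.0, -1.0]]
contact_force: [-0.6, -0.5, 0.2]
width: 0.694
gripper_force: 0.0
[ 0.43480893 -0.14058244  0.24074634] [-0.58941536 -0.45773539  0.17360118] 43.9833
pointer n 21 dir deg -15.35 pt [0.6063 0.1051] tip [0.6085 0.1133]
handle n 33 ctr ((597.0965576171875, 70.12094116210938), 10.6282958984375) [0.5957 0.0694]
bar n 294 deg -14.26 pt [ 0.5787 -0.0191]
pointer n 19 dir deg -30.33 pt [0.6008 0.1082] tip [0.6038 0.1132]
handle n 426 ctr ((601.0537109375, 67.919677734375), 11.702280044555664) [0.6004 0.0663]
bar n 2781 deg -13.94 pt [ 0.5833 -0.0144]
```

View pics/v7.png

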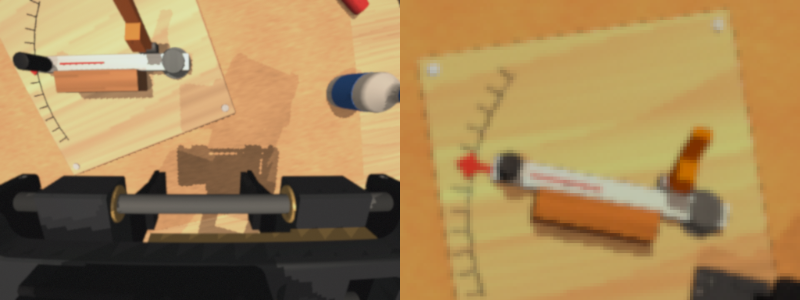

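```bash
python3 - <<'E'
from h import *
for n in("w7","top7"):
    z=np.load(n+".npz"); img=z["img"];P=z["P"]; hsv=cv2.cvtColor(img,cv2.COLOR_BGR2HSV).astype(int); Z=P[...,2]
    th=np.radians(-13.0); f=np.array([np.cos(th),np.sin(th)]); g=np.array([-np.sin(th),np.cos(th)]); pv=np.array([.554,-.1245])
    F=np.stack([(P[...,:2]-pv)@f,(P[...,:2]-pv)@g],-1)*1000
    box=(F[...,0]>-60)&(F[...,0]<8)&(F[...,1]>30)&(F[...,1]<185)
    m=(hsv[...,0]<20)&(hsv[...,1]>110)&box&(Z>.066)&(Z<.082); print(n,"blank",m.sum(),cv2.minAreaRect(F[m].astype(np.float32)),np.median(Z[m]))
    m=(abs(F[...,0])<22)&(hsv[...,1]<70)&(hsv[...,2]>100)&(Z>.036)&(Z<.048)&(F[...,1]>60)&(F[...,1]<180); r=cv2.minAreaRect(F[m].astype(np.float32)); print("bar",m.sum(),r)
    m=(np.hypot(F[...,0],F[...,1])<30)&(Z>.043)&(Z<.065); print("hub",cv2.minEnclosingCircle(F[m].astype(np.float32)))
E
```

```text
w7 blank 2954 ((-25.487640380859375, 108.48419189453125), (121.00835418701172, 29.057039260864258), 89.764404296875) 0.07320614960783994
bar 1736 ((3.619548797607422, 120.0389633178711), (119.72318267822266, 22.74396324157715), 89.91190338134766)
hub ((2.990853786468506, 4.693390369415283), 25.434951782226562)
top7 blank 353 ((-29.044097900390625, 107.3011474609375), (29.97707748413086, 119.49981689453125), 0.41634058952331543) 0.0734311831118517
bar 204 ((0.14482975006103516, 119.96622467041016), (22.580307006835938, 120.0019760131836), 1.6413766145706177)
hub ((-3.1202499866485596, 2.7407517433166504), 24.892074584960938)
```

```bash
python3 -c "
from rig import hand_in; print(hand_in())"
```

```text
the job is handed in; nothing more can be done
None
```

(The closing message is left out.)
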